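Lock a spring channel nut into a panel-hanging rail

TASK

The carved panel's hanging rail still needs its second nut at the red mark. Pick up the loose spring nut, stand it on its foot on the bench and let go, so that you can take it again squarely by its grip. Then put its foot lengthwise through the slot at the mark, press it down against its spring, twist it a quarter turn and let it spring up so its grooves catch both lips like the nut already fitted; let go, and leave tile, wrench and tub where they are.

Things in the scene. Friction and masses are not known exactly. Their poses are not given: they have to be found in the camera images.
- nut: Loose spring channel nut, 90 g, 61 mm tall. Origin: centre of the underside of its steel foot, 34 mm long (x), 19 wide (y), 9 thick, narrowed to 30 x 15 in the lowest 2 mm; z runs up its stem to the grip. Starts lying on its side on the bench: z level, grip to the robot's right, x up, axis 17 mm above the bench. Two grooves run in y over the foot's top at x = +-12 mm, 5 wide, 2.5 deep.
- nut_grip (a point): Centre of the nut's blue finger grip, 47 mm up its z axis; same axes. A flat block 34 mm long (x, in line with the foot), 14 mm thick (y), z = 33 to 61 mm on the nut. When the nut lies at the start, the two flat faces of the grip stand upright, 14 mm apart.
- nut_collar (a point): Centre of the underside of the nut's white collar, a disc 33 mm across, 5.5 mm thick, 11 mm above the foot's underside when relaxed. It slides up the 10 mm stem by up to 14 mm against a spring: 2 N to start, then 0.9 N per mm.
- rail: Hanging rail, fixed: steel channel 41 mm wide, 41 high, 360 long on a plywood board 140 x 390 x 12 mm, slot up, ends capped. Origin: centre of the board's underside, on the bench; y along the rail, x across, z up. A like nut is already fitted at y = +145 mm, foot and grip crosswise, as an example.
- rail_slot (a point): Middle of the slot at the flange tops (53 mm above the bench); rail's axes. Slot 22 mm wide, mouth edges rounded. Its lips (2.5 mm thick) reach 7 mm down; inside it is 36 mm wide, 38.5 mm deep. The nut's foot has two opposite corners rounded, so inside it turns freely clockwise seen from above; the other way its square corners bind on the walls.
- mark: Red line across the rail where the nut's centre must be. Origin: slot's centre line, flange top height (53 mm above the bench); axes as the rail's (y along it). Height of the nut's origin above this: collar just landed -11 mm; foot clear under the lips and free to turn below -16.5; spring fully pressed -25; turned and caught in the grooves -13.5; turned but not caught about -16 mm.
- tile: Bystander: loose carved cream tile, 110 x 110 mm and 16 mm thick with low relief. Origin: centre of its underside.
- wrench: Bystander: loose steel wrench, 180 mm long, lying flat. Origin: under its middle; x along it.
- tub: Bystander: closed white plastic tub, 84 mm across, 85 mm high. Origin: centre of its underside.
Mind the look-alikes: they are no part of the job. Of the things that look like the nut, take the one that is farthest to the robot's right at the start.

How it is judged:
By the outcome, as a careful person would: the job done as asked, in the order asked, and still so for the second after the job is handed in, with the robot touching nothing.
It also fails if it takes over 72 s, if anything falls off the work surface, if the arm or the gripper's body presses on something with over 40 N, if the wrist force passes 120 N, or if a joint passes its speed limit or range.

ROBOT

A 6-joint arm with a two-finger parallel gripper is mounted at the origin on the work surface. World frame = base frame: x ahead of the robot, y to its left, z up, the work surface at z = 0. Lengths are in m, angles in rad, forces in N, time in s.
With the tool pointing down it reaches from about 0.3 to 0.775 m from the base axis. Payload 14.6 kg.
Tool frame: the origin (TCP) lies on the centre line of the jaws, within the pads' length; the fingertips stand 19 mm ahead of it and the grasp point (between the pads) is the TCP (ctrl.tip_reach is the distance from the TCP to the fingertips, in m); x points along the fingers, y is the direction in which the jaws open and shut, and the axes are right-handed (so a half turn about x gives the same grasp; the last joint's range is limited). The gripper opens to 94 mm and grips with 3 to 60 N. Pads are 16 mm wide; open, the fingers measure 119 mm over their backs; the gripper's body (75 mm by 177 mm) begins 78 mm behind the grasp point.
Start: joints at [-1.338, 0.3, 1.521, -0, 1.321, -0.067], TCP at [0.162, -0.525, 0.194] pointing down, gripper open.
Joint ranges: [-3.03, 3.03], [-0.79, 2.21], [0.23, 2.52], [-1.04, 4.18], [0, 3.07], [-2.55, 2.55]. Speed limits (rad/s): [2.22, 2.22, 2.57, 3.14, 3.14, 3.14].

INTERFACE

Orientations are given as [roll, pitch, yaw] about the fixed x, y, z axes, in that order (R = Rz(yaw) Ry(pitch) Rx(roll)).
In Python, from station import ctrl, optics, models gives the robot as it stands. The module is installed in compiled form; this text tells all that it offers.
- The arm moves only by the tool arm_command, never from a script. Its argument "deltas" is a list of rows, each an object with "translation": the shift along the tool's x, y, z in units of 25 mm (1.0 is 25 mm), a list of three; "turn": the turn, a rotation vector about the tool's x, y, z in units of 5 degrees (1.0 is 5 degrees), a list of three. In form: [{"translation": [x, y, z], "turn": [rx, ry, rz]}, ...]. A call has 1 to 12 rows; each row is the pose to reach, as a shift and turn from the pose commanded when the call began, along the tool's axes at that moment; what a row does not reach only later rows make up. A row lasts 1/12 s, in which the tool goes at most 41.7 mm and 7.16 degrees, less where a joint would pass 70% of its speed; a pose out of reach is approached as far as the arm can. A call with a gripper value outside its range is refused whole. "gripper" is the finger opening in mm, from 0 to 94, set as the call begins (left out, the last holds). The fingers move at their own pace and stop on an object; "force" is the grip in N (left out, the last holds). Time passes only in rows, so rows that repeat a pose let the fingers close. It gives the time, the measured TCP pose, the force and the opening at its end, in the units of the state.
- ctrl.get_obs(): the state, without advancing time (a new reading comes with each control period).
- optics.camera(name): name is "side" or "top" or "wrist"; returns the picture (480x640x3 uint8, red, green, blue); there is no depth.
- optics.get_calibration(name): a dict with "K" (3x3 intrinsics, pixels), "origin" and "orientation" of the camera in the world. Camera axes: x right, y down, z forward; pixel columns grow to the right and rows downward; lengths in m; the calibration is good to about 2 mm. The wrist camera is an equidistant fisheye: a pixel r from the principal point sees the ray r / f radians off the axis. A picture is of the moment at which its call begins: read the wrist's pose just before it. get_calibration takes no time and is no camera call; for the wrist camera it gives the pose at the moment of the call.
- ctrl.hand_in(): hands the job in, once; it reports no verdict.
Trained networks look in the newest picture that a camera, given by its name, has taken for a name from the list of things; names that differ only in an ending like _2 or _b are one class to them, and where a whole thing is asked for, a point or a joint stands for the part that bears it (a point fixed in the world has none). Each returns a list of dicts, best first, with "score" (0 to 1); they miss things now and then, are a little off and sometimes report something else, mostly with a low value. They report only what shows in the picture. A call takes as long as a camera call. They do not tell look-alikes from the thing itself.
- models.look_for(target, camera): "box" ([left, top, right, bottom] in pixels, round what is visible of it).
- models.cut_out(target, camera): "pixels" (480x640 bool, what is visible of it) and "box" ([left, top, right, bottom] in pixels, round what is visible of it).
- models.mark_of(target, camera): "at" ([column, row] in pixels: a listed point, or the origin of a listed thing).
The state is a dict: "time_s": time; "qpos": joint angles; "joint_vel": joint speeds; "tau": joint torques, N m; "ee_pos": TCP position; "eef_rot": TCP orientation; "force": force on the tool from outside, world axes, zero at the start; "moment": the same for the moment, N m; "grip_width": finger opening in m.
Only numpy, scipy, OpenCV 4.12 (cv2) and the standard library are available. Lean on these libraries where they do the work, as an engineer would, in place of code of your own. Each camera call takes 0.05 s, during which the arm holds its last target.

## Working session

There is one attempt and no reset: what is moved stays moved. The work goes in short steps, Python scripts to look and compute and a tool call to move; the robot and the scene stay as the last step left them, time stands still between calls to the robot, and variables do not carry over. Pictures are saved under pics/ and viewed, and the job is handed in when it is done.

Besides the shell and the picture viewer there is one more tool, called after "Emit:" as a command line: name --argument value ..., lists and objects as JSON in quotes. arm_command: Moves the arm, as the interface text tells. Its arguments: {"type":"object","properties":{"deltas":{"type":"array"},"gripper":{"type":"number"},"force":{"type":"number"}},"required":["deltas"]}

```bash
ls; mkdir -p pics; cat > h.py <<'E'
import numpy as np, cv2
from scipy.spatial.transform import Rotation as R
from station import ctrl, optics, models
def save(n,f):
    im=optics.camera(n); cv2.imwrite(f'pics/{f}.png',cv2.cvtColor(im,cv2.COLOR_RGB2BGR)); return im
def cal(n):
    c=optics.get_calibration(n); return np.array(c['K']),np.array(c['origin']),c['orientation']
def rot(o):
    o=np.array(o); return o if o.shape==(3,3) else R.from_euler('xyz',o).as_matrix()
def ray(n,px,c=None):
    K,o,ori=c or cal(n); x=(px[0]-K[0,2])/K[0,0]; y=(px[1]-K[1,2])/K[1,1]
    if n=='wrist':
        r=np.hypot(x,y); d=np.array([x/r*np.sin(r),y/r*np.sin(r),np.cos(r)]) if r>1e-9 else np.array([0,0,1.])
    else: d=np.array([x,y,1.])
    d=rot(ori)@d; return o,d/np.linalg.norm(d)
def onz(n,px,z,c=None):
    o,d=ray(n,px,c); return o+d*(z-o[2])/d[2]
def tri(rs):
    A=np.zeros((3,3));b=np.zeros(3)
    for o,d in rs:
        P=np.eye(3)-np.outer(d,d);A+=P;b+=P@o
    p=np.linalg.solve(A,b); return p,[np.linalg.norm(np.cross(p-o,d)) for o,d in rs]
def proj(n,p,c=None):
    K,o,ori=c or cal(n); q=rot(ori).T@(np.array(p)-o)
    if n=='wrist':
        t=np.arctan2(np.hypot(q[0],q[1]),q[2]);h=np.hypot(q[0],q[1]);x,y=q[0]/h*t,q[1]/h*t
    else: x,y=q[0]/q[2],q[1]/q[2]
    return np.array([K[0,0]*x+K[0,2],K[1,1]*y+K[1,2]])
E
cat > a.py <<'E'
from h import *
np.set_printoptions(precision=4,suppress=True)
print(ctrl.get_obs())
for n in ['side','top','wrist']:
    save(n,n+'0'); print(n,optics.get_calibration(n))
E
python3 a.py
```

```text
pics
{'time_s': 0.0, 'qpos': array([-1.3376,  0.3005,  1.5216,  0.    ,  1.3207, -0.0666]), 'joint_vel': array([-0.0006, -0.0014, -0.0002, -0.0003,  0.0004, -0.0018]), 'tau': array([  0.0025, -53.1799, -35.2733,   0.0709,   0.0244,  -0.    ]), 'ee_pos': array([ 0.1624, -0.5252,  0.1936]), 'eef_rot': array([-1.6498,  1.5696,  1.7916]), 'force': array([0.5097, 0.2405, 0.1   ]), 'moment': array([ 0.0134, -0.022 ,  0.0731]), 'grip_width': 0.09398040604707926}
side {'K': array([[545.5557,   0.    , 329.4483],
       [  0.    , 545.5557, 239.7848],
       [  0.    ,   0.    ,   1.    ]]), 'origin': array([ 0.1743, -0.7232,  0.7208]), 'orientation': array([-2.2619,  0.0172, -0.5424])}
top {'K': array([[512.451 ,   0.    , 314.9529],
       [  0.    , 512.451 , 233.1166],
       [  0.    ,   0.    ,   1.    ]]), 'origin': array([ 0.4708, -0.0335,  1.2979]), 'orientation': array([-3.0651,  0.0114, -1.5932])}
wrist {'K': array([[371.6483,   0.    , 330.3534],
       [  0.    , 371.6483, 235.6388],
       [  0.    ,   0.    ,   1.    ]]), 'origin': array([ 0.2251, -0.5075,  0.3853]), 'orientation': array([ 2.912 ,  0.0008, -1.2703])}
```

View pics/top0.png

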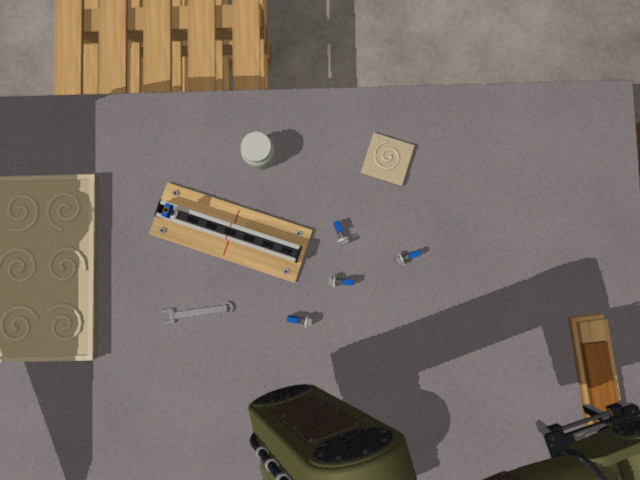

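View pics/side0.png

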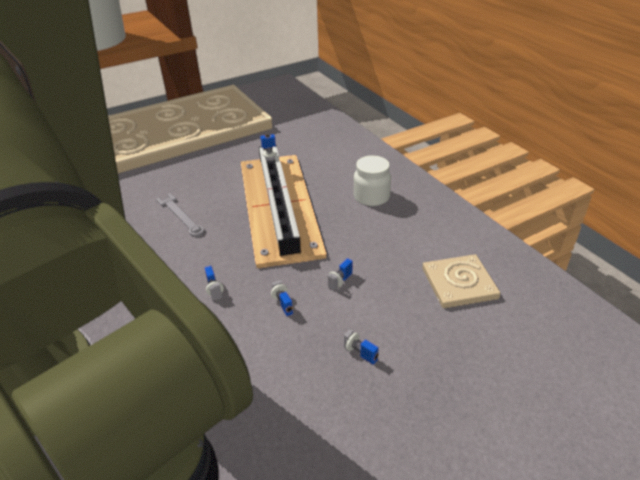

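View pics/wrist0.png

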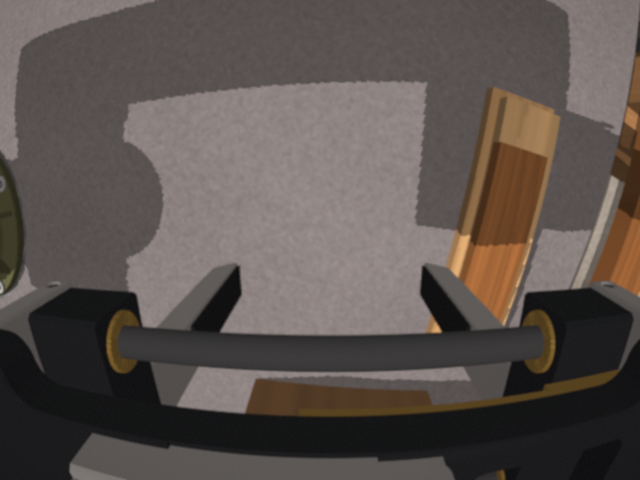

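Four things look like nuts in the top view: (341,233), (410,256), (341,281) and (300,321). The image's right is the robot's right (-y). The one at (410,256) is therefore farthest right, and its grip points right, which fits the description. I'll confirm it in a crop and measure it.

```bash
cat > b.py <<'E'
from h import *
np.set_printoptions(precision=4,suppress=True)
a=cv2.imread('pics/top0.png')[225:285,360:450]; b=cv2.imread('pics/side0.png')[315:375,330:420-0]
cv2.imwrite('pics/crop0.png',np.hstack([cv2.resize(a,(400,300),interpolation=2),cv2.resize(b,(400,300),interpolation=2)]))
D={}
for n in ['side','top']:
    optics.camera(n)
    for t in ['nut','nut_grip','nut_collar','mark','rail_slot','rail']:
        D[n,t]=models.mark_of(t,n)
        print(n,t,[(np.round(d['at'],1).tolist(),round(d['score'],2)) for d in D[n,t]])
print(ctrl.get_obs()['time_s'])
E
python3 b.py
```

```text
side nut [([329.5, 284.8], 0.88), ([216.8, 295.0], 0.88), ([344.5, 337.2], 0.81), ([273.4, 288.0], 0.62)]
side nut_grip [([282.1, 302.2], 0.95), ([372.8, 351.1], 0.86), ([208.2, 277.0], 0.79), ([347.1, 271.7], 0.72)]
side nut_collar [([218.3, 291.4], 0.65), ([350.8, 338.9], 0.6), ([333.9, 279.3], 0.6), ([277.7, 288.3], 0.46)]
side mark []
side rail_slot [([279.3, 187.3], 0.82), ([182.3, 217.1], 0.66)]
side rail [([276.8, 205.8], 0.56)]
top nut [([310.8, 321.7], 0.76), ([326.9, 284.3], 0.69), ([346.6, 247.5], 0.51), ([260.6, 152.5], 0.41)]
top nut_grip [([289.7, 319.4], 0.72), ([349.7, 280.7], 0.64), ([411.9, 253.5], 0.59), ([337.5, 227.3], 0.49)]
top nut_collar [([400.8, 257.6], 0.58), ([305.9, 322.1], 0.52), ([343.9, 243.9], 0.45), ([333.0, 278.2], 0.36)]
top mark [([228.0, 229.0], 0.65), ([229.4, 232.8], 0.42)]
top rail_slot [([229.1, 230.8], 0.96)]
top rail [([230.4, 230.5], 0.65)]
0.85
```

View pics/crop0.png

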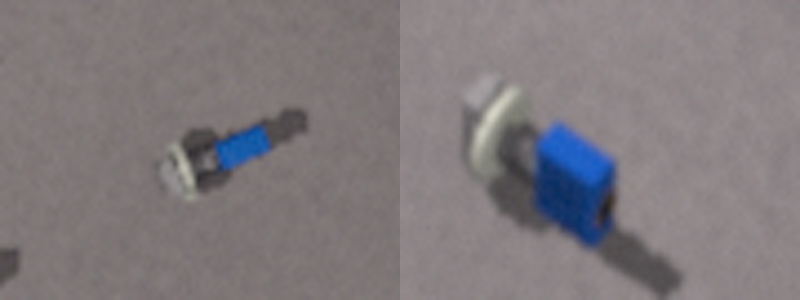

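```bash
cat > c.py <<'E'
from h import *
np.set_printoptions(precision=4,suppress=True)
s,t=cal('side'),cal('top')
for nm,a,b,z in [('grip',(372.8,351.1),(411.9,253.5),.017),('collar',(350.8,338.9),(400.8,257.6),.017),('slot',(279.3,187.3),(229.1,230.8),.053)]:
    print(nm,tri([ray('side',a,s),ray('top',b,t)]),onz('side',a,z,s),onz('top',b,z,t))
print('nut', onz('side',(344.5,337.2),.017,s))
# colour segmentation of blue in the nut
for n,box,c in [('top',(380,235,440,275),t),('side',(340,325,400,370),s)]:
    im=cv2.imread(f'pics/{n}0.png').astype(int);m=np.zeros(im.shape[:2],bool)
    x0,y0,x1,y1=box;q=im[y0:y1,x0:x1];m[y0:y1,x0:x1]=(q[...,0]-q[...,2])>50
    ys,xs=np.nonzero(m);print(n,len(xs),xs.min(),xs.max(),ys.min(),ys.max(),xs.mean(),ys.mean(),onz(n,(xs.mean(),ys.mean()),.025,c))
# red mark pixels
for n,c,box in [('top',t,(200,190,260,270)),('side',s,(230,180,320,220))]:
    im=cv2.imread(f'pics/{n}0.png').astype(int);x0,y0,x1,y1=box;q=im[y0:y1,x0:x1]
    m=(q[...,2]-q[...,1]>70);ys,xs=np.nonzero(m);print(n,sorted(zip(xs+x0,ys+y0)))
E
python3 c.py
python3 - <<'E'
import cv2,numpy as np
a=cv2.imread('pics/top0.png')[175:290,140:325]; cv2.imwrite('pics/railtop.png',cv2.resize(a,None,fx=4.3,fy=4.3,interpolation=2))
E
```

```text
grip (array([ 0.5157, -0.2641,  0.0128]), [np.float64(0.00318982618612816), np.float64(0.0031898261861279366)]) [ 0.5166 -0.2681  0.017 ] [ 0.5127 -0.2617  0.017 ]
collar (array([ 0.5007, -0.2318,  0.0212]), [np.float64(0.0026836213905990186), np.float64(0.0026836213905990546)]) [ 0.5001 -0.2279  0.017 ] [ 0.5031 -0.2338  0.017 ]
slot (array([0.5792, 0.187 , 0.0533]), [np.float64(0.0023181202166514658), np.float64(0.002318120216651533)]) [0.5815 0.1865 0.053 ] [0.5771 0.188  0.053 ]
nut [ 0.4932 -0.2193  0.017 ]
top 71 408 420 250 258 413.943661971831 254.07042253521126 [ 0.5109 -0.2653  0.025 ]
side 296 360 377 339 363 368.375 350.7432432432432 [ 0.5071 -0.2689  0.025 ]
top [(np.int64(224), np.int64(252)), (np.int64(224), np.int64(253)), (np.int64(225), np.int64(249)), (np.int64(225), np.int64(250)), (np.int64(226), np.int64(246)), (np.int64(226), np.int64(247)), (np.int64(227), np.int64(243)), (np.int64(227), np.int64(244)), (np.int64(228), np.int64(241)), (np.int64(228), np.int64(242)), (np.int64(237), np.int64(214)), (np.int64(237), np.int64(215)), (np.int64(238), np.int64(211)), (np.int64(238), np.int64(212))]
side [(np.int64(253), np.int64(206)), (np.int64(254), np.int64(206)), (np.int64(255), np.int64(206)), (np.int64(256), np.int64(206)), (np.int64(261), np.int64(205)), (np.int64(262), np.int64(205)), (np.int64(263), np.int64(205)), (np.int64(299), np.int64(200)), (np.int64(300), np.int64(200)), (np.int64(301), np.int64(200))]
```

View pics/railtop.png

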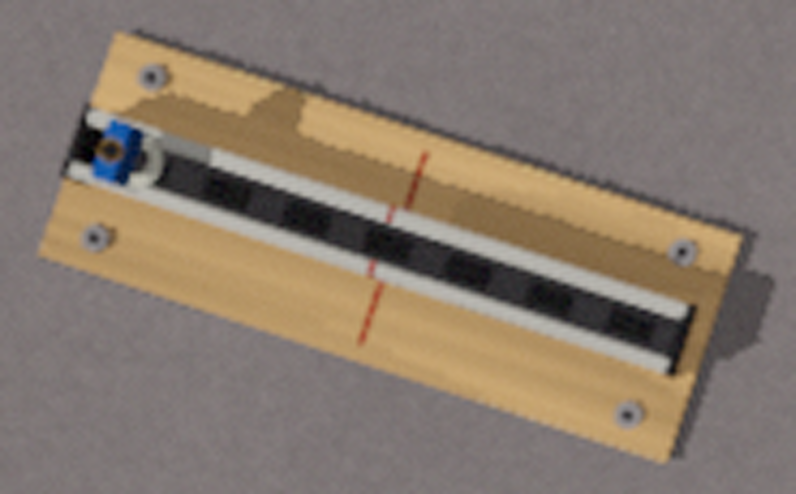

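The crop confirms it: a nut lying on its side with its grip to the right. The mark is near top pixel (229,231). Next I'll work out the axes and the first move.

```bash
cat >> h.py <<'E'
def plan(p,Rt,obs=None):
    """numbers for arm_command: translation & turn from current measured pose"""
    o=obs or ctrl.get_obs(); R0=rot(o['eef_rot']); 
    t=R0.T@(np.array(p)-o['ee_pos'])/0.025; w=R.from_matrix(R0.T@Rt).as_rotvec(degrees=True)/5
    return np.round(t,3),np.round(w,3)
def az(a): a=np.radians(a); return np.array([np.cos(a),np.sin(a),0])
Z=np.array([0,0,1.])
def frame(a,y):
    a=a/np.linalg.norm(a); return np.column_stack([a,y,np.cross(a,y)])
E
cat > d.py <<'E'
from h import *
np.set_printoptions(precision=4,suppress=True)
o=ctrl.get_obs();print(rot(o['eef_rot']))
t=cal('top');f=lambda x,y,z:onz('top',(x/4.3+140-.5,y/4.3+175-.5),z,t)
c=[f(118,33,.012),f(743,232,.012),f(40,257,.012),f(668,462,.012)];print(np.array(c))
u=(c[0]-c[1])+(c[2]-c[3]);print('rail y az',np.degrees(np.arctan2(u[1],u[0])),np.linalg.norm(c[0]-c[1]),np.linalg.norm(c[0]-c[2]),'centre',np.mean(c,0))
print('mark', f(391,212,.053),f(372,269,.053))
# slot line
print('slot lo/hi', f(680,305,.053),f(100,118,.053))
d=az(-65)
for s in (1,-1):
    y=s*np.cross(Z,d)
    Rt=frame(-Z+0*d,y); print(s,plan([.513,-.264,.15],Rt))
    Rt=frame(-Z-d,y); print(s,plan([.513,-.264,.15],Rt))
E
python3 d.py
```

```text
[[ 0.      0.2953 -0.9554]
 [ 0.     -0.9554 -0.2953]
 [-1.     -0.     -0.    ]]
[[ 0.7085  0.3526  0.012 ]
 [ 0.5817 -0.0147  0.012 ]
 [ 0.5766  0.3985  0.012 ]
 [ 0.4485  0.0319  0.012 ]]
rail y az 70.8462054723705 0.3884880086895593 0.1396806773049577 centre [0.5788 0.1921 0.012 ]
mark [0.5942 0.1846 0.053 ] [0.562  0.1957 0.053 ]
slot lo/hi [0.5375 0.0213 0.053 ] [0.6521 0.3506 0.053 ]
1 (array([  1.766,  -5.85 , -16.486]), array([-19.564,  -0.   ,  -0.   ]))
1 (array([  1.766,  -5.85 , -16.486]), array([-18.443,   6.662,  -7.64 ]))
-1 (array([  1.766,  -5.85 , -16.486]), array([16.436, -0.   ,  0.   ]))
-1 (array([  1.766,  -5.85 , -16.486]), array([15.522, -7.373, -6.429]))
```

Emit:
arm_command --deltas '[{"translation": [0.0,-5.85,-16.5],"turn": [-19.6,0,0]},{"translation": [0.0,-5.85,-16.5],"turn": [-19.6,0,0]},{"translation": [0.0,-5.85,-16.5],"turn": [-19.6,0,0]},{"translation": [0.0,-5.85,-16.5],"turn": [-19.6,0,0]},{"translation": [0.0,-5.85,-16.5],"turn": [-19.6,0,0]},{"translation": [0.0,-5.85,-16.5],"turn": [-19.6,0,0]},{"translation": [0.0,-5.85,-16.5],"turn": [-19.6,0,0]},{"translation": [0.0,-5.85,-16.5],"turn": [-19.6,0,0]},{"translation": [0.0,-5.85,-16.5],"turn": [-19.6,0,0]},{"translation": [0.0,-5.85,-16.5],"turn": [-19.6,0,0]},{"translation": [0.0,-5.85,-16.5],"turn": [-19.6,0,0]},{"translation": [0.0,-5.85,-16.5],"turn": [-19.6,0,0]}]' --gripper 50

```text
time_s: 1.85
ee_pos: [0.5161, -0.2609, 0.1938]
eef_rot: [2.709, 1.57, 1.377]
force: [-0.2, -0.1, -0.5]
grip_width: 0.0497
```

```bash
cat > e.py <<'E'
from h import *
np.set_printoptions(precision=4,suppress=True)
o=ctrl.get_obs();print(o['qpos'],rot(o['eef_rot']))
d=az(-65);print(plan([.513,-.264,.194],frame(-Z,np.cross(Z,d))))
E
python3 e.py
```

```text
[-0.5317  0.3635  1.4376  0.0006  1.3407 -0.771 ] [[ 0.0001  0.9715  0.2369]
 [ 0.0006  0.2369 -0.9715]
 [-1.      0.0003 -0.0005]]
(array([-0.009, -0.149,  0.091]), array([-2.259, -0.006, -0.003]))
```

Emit:
arm_command --deltas '[{"translation": [0,0,0],"turn": [-2.26,0,0]},{"translation": [0,0,0],"turn": [-2.26,0,0]},{"translation": [0,0,0],"turn": [-2.26,0,0]},{"translation": [0,0,0],"turn": [-2.26,0,0]}]'

```text
time_s: 2.18
ee_pos: [0.5133, -0.2639, 0.1941]
eef_rot: [2.946, 1.571, 1.799]
force: [-0.8, 0.6, -0.1]
grip_width: 0.0501
```

```bash
cat > g.py <<'E'
from h import *
import sys
np.set_printoptions(precision=4,suppress=True)
f=sys.argv[1]
c=cal('wrist');o=ctrl.get_obs();save('wrist',f);print(o['time_s'],o['ee_pos'],o['eef_rot'],o['qpos'])
for t,z in zip(sys.argv[2::2],map(float,sys.argv[3::2])):
    for r in models.mark_of(t,'wrist'): print(t,np.round(r['at'],1),round(r['score'],2),onz('wrist',r['at'],z,c))
E
python3 g.py w1 nut .017 nut_grip .017 nut_collar .017
```

```text
2.1833 [ 0.5133 -0.2639  0.1941] [2.9459 1.5707 1.7987] [-0.5383  0.3607  1.4406  0.0001  1.3403 -0.9619]
nut [329.9 169. ] 0.89 [ 0.4937 -0.2227  0.017 ]
nut [423.2  75.9] 0.74 [ 0.539  -0.0961  0.017 ]
nut [359.1   6.1] 0.57 [ 0.4506 -0.0559  0.017 ]
nut_grip [330.9 215.7] 0.72 [ 0.5139 -0.2652  0.017 ]
nut_grip [336.3  40.3] 0.65 [ 0.4455 -0.1007  0.017 ]
nut_collar [353.   10.5] 0.72 [ 0.4471 -0.0633  0.017 ]
nut_collar [433.7  77.9] 0.7 [ 0.5496 -0.0927  0.017 ]
nut_collar [330.4 179.7] 0.45 [ 0.4985 -0.2323  0.017 ]
```

View pics/w1.png

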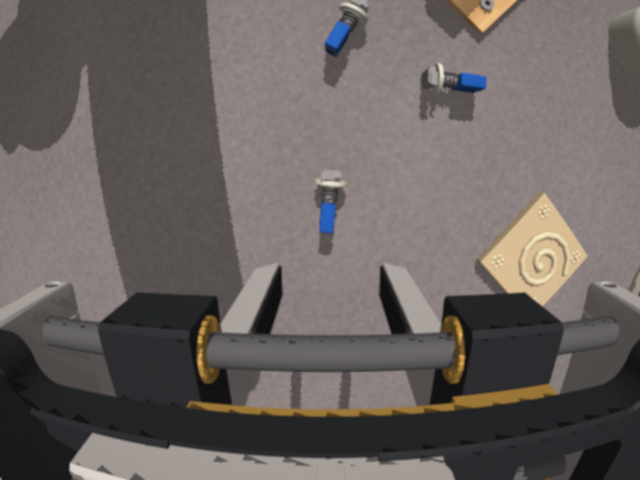

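```bash
cat > e.py <<'E'
from h import *
np.set_printoptions(precision=4,suppress=True)
d=az(-64.8);a=(-Z-d)/2**.5;Rt=frame(a,np.cross(Z,d))
T=np.array([.5135,-.2648,.024])+.006*d
print(plan(T-.08*a,Rt)); print('down',Rt)
E
python3 e.py
```

```text
(array([4.544, 0.033, 2.535]), array([-0.168,  9.   , -0.07 ]))
down [[-0.3011  0.9048  0.3011]
 [ 0.6398  0.4258 -0.6398]
 [-0.7071 -0.     -0.7071]]
```

Emit:
arm_command --deltas '[{"translation": [4.54,0.03,2.54],"turn": [0,9,0]},{"translation": [4.54,0.03,2.54],"turn": [0,9,0]},{"translation": [4.54,0.03,2.54],"turn": [0,9,0]},{"translation": [4.54,0.03,2.54],"turn": [0,9,0]},{"translation": [4.54,0.03,2.54],"turn": [0,9,0]},{"translation": [4.54,0.03,2.54],"turn": [0,9,0]},{"translation": [4.54,0.03,2.54],"turn": [0,9,0]},{"translation": [4.54,0.03,2.54],"turn": [0,9,0]},{"translation": [4.54,0.03,2.54],"turn": [0,9,0]}]' --gripper 50

```text
time_s: 3.13
ee_pos: [0.5401, -0.3217, 0.0793]
eef_rot: [-3.14, 0.786, 1.997]
force: [0.6, 0.6, 0.4]
grip_width: 0.05
```

```bash
cat >> e.py <<'E'
print(plan(T,Rt),ctrl.get_obs()['qpos'])
E
python3 e.py; python3 g.py w2 nut .017 nut_grip .017
```

```text
(array([-0.031,  0.004, -0.043]), array([-0.128,  0.01 , -0.11 ]))
down [[-0.3011  0.9048  0.3011]
 [ 0.6398  0.4258 -0.6398]
 [-0.7071 -0.     -0.7071]]
(array([ 3.169, -0.027, -0.045]), array([-0.128,  0.01 , -0.11 ])) [-0.7254  1.0774  0.7269  0.3306  2.0534 -1.1058]
3.1333 [ 0.5401 -0.3217  0.0793] [-3.14    0.7862  1.9971] [-0.7254  1.0774  0.7269  0.3306  2.0534 -1.1058]
nut [421.6 117.6] 0.91 [ 0.5405 -0.096   0.017 ]
nut [331.  187.8] 0.78 [ 0.4947 -0.2219  0.017 ]
nut [297.8  41.9] 0.68 [ 0.3492 -0.0073  0.017 ]
nut [354.6  74.8] 0.55 [ 0.4488 -0.054   0.017 ]
nut_grip [317.2  27.2] 0.79 [0.353  0.0441 0.017 ]
nut_grip [465.  121.6] 0.72 [ 0.5848 -0.0781  0.017 ]
nut_grip [327.1 233.4] 0.63 [ 0.5107 -0.2647  0.017 ]
nut_grip [335.6  96. ] 0.6 [ 0.446  -0.1023  0.017 ]
```

View pics/w2.png

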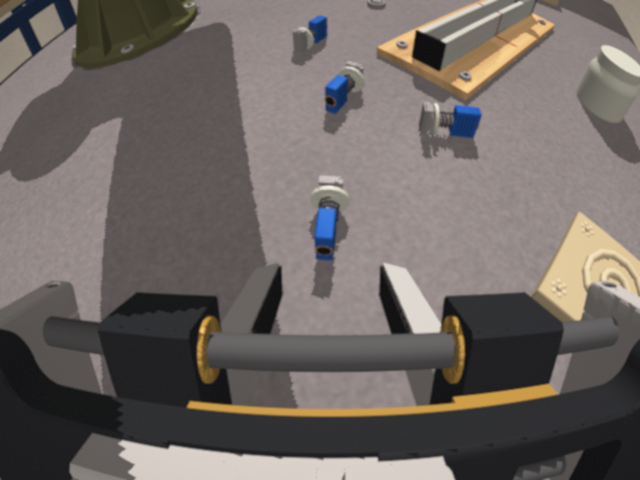

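Emit:
arm_command --deltas '[{"translation": [1.5,-0.05,-0.04],"turn": [0,0,0]},{"translation": [3.0,-0.05,-0.04],"turn": [0,0,0]},{"translation": [3.17,-0.05,-0.04],"turn": [0,0,0]},{"translation": [3.17,-0.05,-0.04],"turn": [0,0,0]}]' --gripper 50

```text
time_s: 3.62
ee_pos: [0.5151, -0.2686, 0.0255]
eef_rot: [-3.14, 0.785, 2.0]
force: [-0.1, -1.0, 1.1]
grip_width: 0.05
```

```bash
python3 g.py w3
```

```text
3.6167 [ 0.5151 -0.2686  0.0255] [-3.1402  0.7847  1.9996] [-0.694   1.0047  0.9968  0.3255  1.8594 -1.1463]
```

View pics/w3.png

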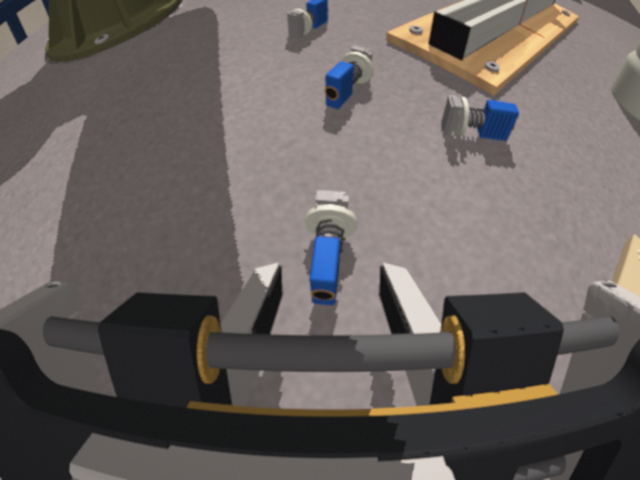

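The grip, at pixels (325,265), lies between the fingertips. I'll close on it.

Emit:
arm_command --deltas '[{"translation": [0,0,0],"turn": [0,0,0]},{"translation": [0,0,0],"turn": [0,0,0]},{"translation": [0,0,0],"turn": [0,0,0]},{"translation": [0,0,0],"turn": [0,0,0]},{"translation": [0,0,0],"turn": [0,0,0]},{"translation": [0,0,0],"turn": [0,0,0]}]' --gripper 5 --force 30

```text
time_s: 4.17
ee_pos: [0.5157, -0.2704, 0.0253]
eef_rot: [3.142, 0.786, 1.997]
force: [1.0, 0.4, 0.2]
grip_width: 0.0132
```

Emit:
arm_command --deltas '[{"translation": [-1,0,-1],"turn": [0,0,0]},{"translation": [-2.3,0,-2.3],"turn": [0,0,0]},{"translation": [-2.8,0,-2.8],"turn": [0,0,0]},{"translation": [-2.8,0,-2.8],"turn": [0,0,0]},{"translation": [-2.8,0,-2.8],"turn": [0,0,0]}]'

```text
time_s: 4.58
ee_pos: [0.516, -0.2706, 0.1253]
eef_rot: [3.14, 0.788, 1.996]
force: [-0.3, -0.6, -1.6]
grip_width: 0.0049
```

```bash
python3 g.py w4; python3 - <<'E'
from h import *
d=az(-64.8); o=ctrl.get_obs();print(plan(o['ee_pos'],frame(-Z+d,np.cross(Z,d))), o['force'])
E
```

```text
4.5833 [ 0.516  -0.2706  0.1253] [3.1401 0.7877 1.996 ] [-0.6958  0.8906  0.96    0.3438  1.9986 -1.0951]
(array([0., 0., 0.]), array([-1.7400e-01, -1.8001e+01,  3.0000e-03])) [-0.21976489  0.07692277 -1.10792258]
```

View pics/w4.png

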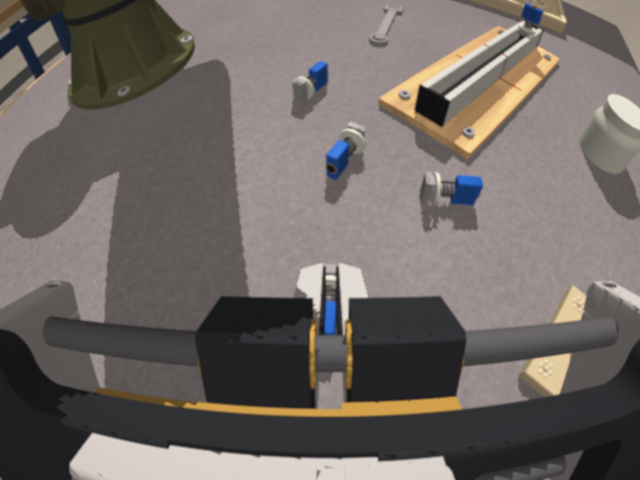

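The opening went to 4.9 mm, so the grasp missed. The blue grip still shows on the bench through the gap at (330,315). I'll open and look again.

Emit:
arm_command --deltas '[{"translation": [0,0,0],"turn": [0,0,0]},{"translation": [0,0,0],"turn": [0,0,0]},{"translation": [0,0,0],"turn": [0,0,0]},{"translation": [0,0,0],"turn": [0,0,0]},{"translation": [0,0,0],"turn": [0,0,0]},{"translation": [0,0,0],"turn": [0,0,0]}]' --gripper 50

```text
time_s: 5.13
ee_pos: [0.5157, -0.2702, 0.1241]
eef_rot: [-3.141, 0.785, 1.997]
force: [-0.4, -0.3, 0.9]
grip_width: 0.0414
```

```bash
python3 g.py w5 nut .017 nut_grip .017; python3 - <<'E'
from h import *
im=save('side','s5');t=save('top','t5')
a=cv2.imread('pics/side.png') if 0 else cv2.imread('pics/s5.png')[290:390,300:430]
b=cv2.imread('pics/w5.png')[170:350,210:450]
cv2.imwrite('pics/c5.png',np.hstack([cv2.resize(a,(390,300),interpolation=2),cv2.resize(b,(400,300),interpolation=2)]))
E
```

```text
5.1333 [ 0.5157 -0.2702  0.1241] [-3.1414  0.7851  1.9972] [-0.6958  0.8925  0.9606  0.344   1.9989 -1.095 ]
nut [359.  135.3] 0.97 [ 0.4518 -0.0529  0.017 ]
nut [297.7  92.2] 0.97 [ 0.3487 -0.0071  0.017 ]
nut [422.  183.2] 0.87 [ 0.5377 -0.0912  0.017 ]
nut [329.7 273.5] 0.84 [ 0.4932 -0.224   0.017 ]
nut_grip [464.7 193.4] 0.79 [ 0.5836 -0.0837  0.017 ]
nut_grip [340.4 161.1] 0.78 [ 0.4489 -0.0993  0.017 ]
nut_grip [328.9 323.6] 0.68 [ 0.5115 -0.2657  0.017 ]
nut_grip [319.8  74.1] 0.57 [0.3562 0.0435 0.017 ]
```

View pics/c5.png

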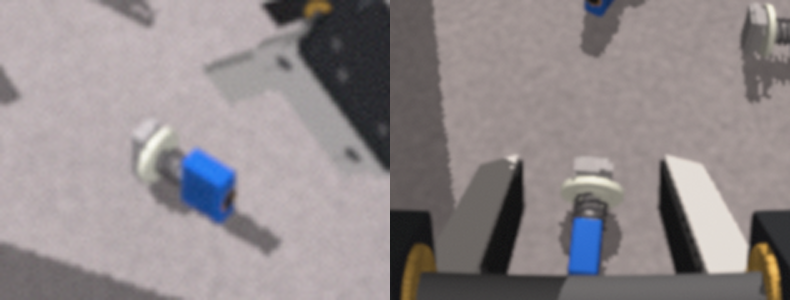

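The nut hasn't moved. The fingers were still closing when I lifted. I'll go back to the same place and wait longer this time.

Emit:
arm_command --deltas '[{"translation": [1,0,1],"turn": [0,0,0]},{"translation": [2.0,0,2.0],"turn": [0,0,0]},{"translation": [2.8,0,2.8],"turn": [0,0,0]},{"translation": [2.8,0,2.8],"turn": [0,0,0]},{"translation": [2.8,0,2.8],"turn": [0,0,0]}]' --gripper 34

```text
time_s: 5.8
ee_pos: [0.5153, -0.27, 0.025]
eef_rot: [-3.14, 0.783, 1.998]
force: [0.5, 0.5, 0.9]
grip_width: 0.0342
```

Emit:
arm_command --deltas '[{"translation": [0,0,0],"turn": [0,0,0]},{"translation": [0,0,0],"turn": [0,0,0]},{"translation": [0,0,0],"turn": [0,0,0]},{"translation": [0,0,0],"turn": [0,0,0]},{"translation": [0,0,0],"turn": [0,0,0]},{"translation": [0,0,0],"turn": [0,0,0]},{"translation": [0,0,0],"turn": [0,0,0]},{"translation": [0,0,0],"turn": [0,0,0]}]' --gripper 3 --force 35

```text
time_s: 6.47
ee_pos: [0.5157, -0.2703, 0.0254]
eef_rot: [3.141, 0.785, 1.997]
force: [0.0, -0.3, -0.1]
grip_width: 0.0029
```

```bash
python3 g.py w6;python3 - <<'E'
from h import *
save('side','s6')
a=cv2.imread('pics/s6.png')[270:390,290:446]
b=cv2.imread('pics/w6.png')[170:350,210:450]
cv2.imwrite('pics/c6.png',np.hstack([cv2.resize(a,(390,300),interpolation=2),cv2.resize(b,(400,300),interpolation=2)]))
E
```

```text
6.4667 [ 0.5157 -0.2703  0.0254] [3.1415 0.7854 1.9969] [-0.6958  1.0072  0.992   0.3259  1.8606 -1.1463]
```

View pics/c6.png

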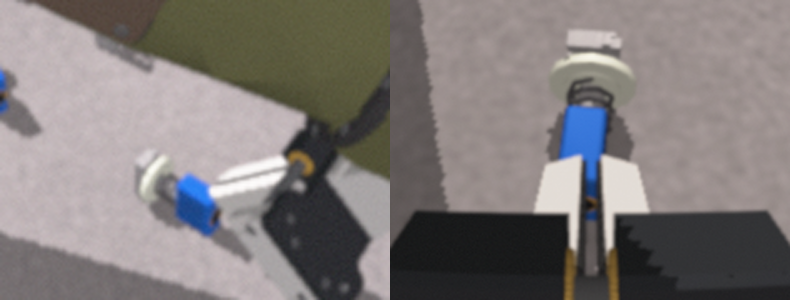

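```bash
python3 - <<'E'
from h import *
np.set_printoptions(precision=4,suppress=True)
o=ctrl.get_obs();Rt=rot(o['eef_rot']);print(ctrl.tip_reach)
b=cv2.imread('pics/s6.png')[270:390,290:446];b=cv2.resize(b,None,fx=5,fy=5,interpolation=2)
w=cv2.imread('pics/w6.png')
for p,c in [(o['ee_pos'],(0,0,255)),(o['ee_pos']+.019*Rt[:,0],(0,255,0)),([.5125,-.265,.017],(0,255,255)),([.5125,-.265,.034],(255,255,0))]:
    q=proj('side',p);print(q,proj('wrist',p));cv2.circle(b,tuple(int(v) for v in (q-[290,270])*5),5,c,-1)
    q=proj('wrist',p);cv2.circle(w,tuple(int(v) for v in q),3,c,-1)
cv2.imwrite('pics/c7.png',b);cv2.imwrite('pics/c7w.png',w)
E
```

```text
0.019
[373.2926 348.9046] [331.5494 272.0404]
[365.9469 350.5789] [331.4651 261.7607]
[369.6448 350.8742] [330.1993 268.9476]
[369.9604 344.0757] [330.1905 254.6222]
```

View pics/c7.png

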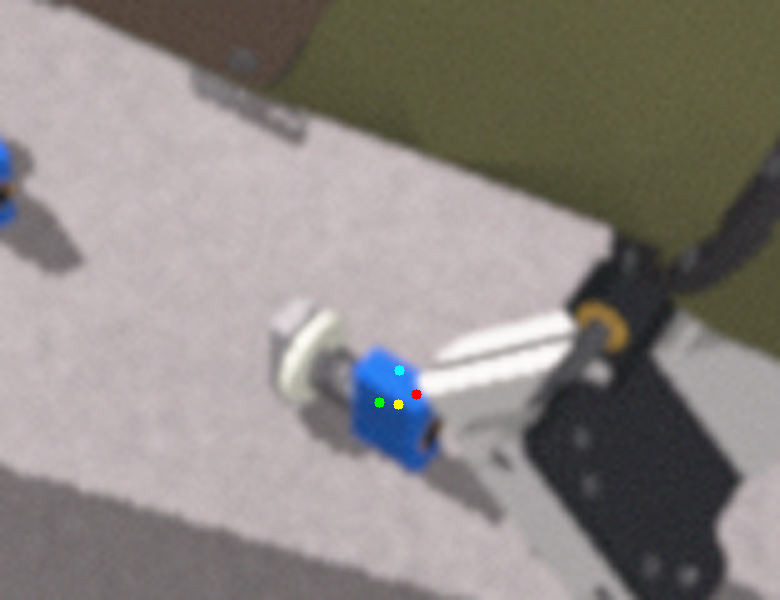

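View pics/c7w.png

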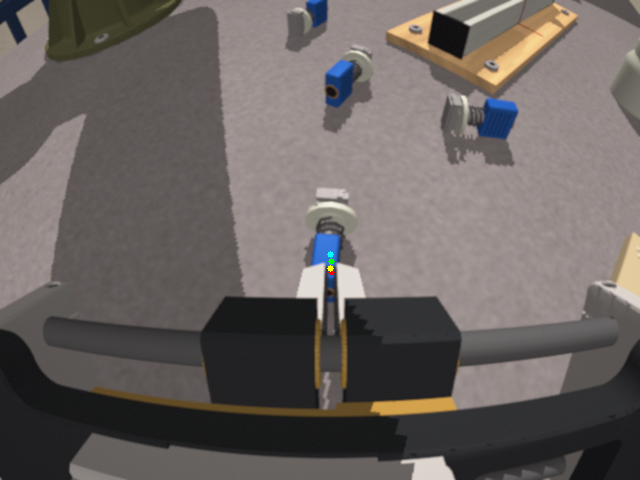

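```bash
python3 - <<'E'
from h import *
o=ctrl.get_obs();Rt=rot(o['eef_rot'])
b=cv2.imread('pics/s6.png');b=cv2.resize(b[220:400,290:530],None,fx=3.3,fy=3.3,interpolation=2)
w=cv2.imread('pics/w6.png')[180:360,210:450];w=cv2.resize(w,None,fx=3.3,fy=3.3,interpolation=2)
for y in (-.0015,.0015):
  for z in (-.008,.008):
    P=[o['ee_pos']+Rt@np.array([x,y,z]) for x in (-.06,-.04,-.019,0,.019)]
    for n,i,off in (('side',b,(290,220)),('wrist',w,(210,180))):
        q=[tuple(int(v) for v in (proj(n,p)-off)*3.3) for p in P]
        for k in range(4): cv2.line(i,q[k],q[k+1],(0,0,255) if z>0 else (0,255,0),1)
        for k in q: cv2.circle(i,k,2,(255,0,255),-1)
cv2.imwrite('pics/c8.png',b);cv2.imwrite('pics/c8w.png',w)
E
```

```text
(no output)
```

View pics/c8.png

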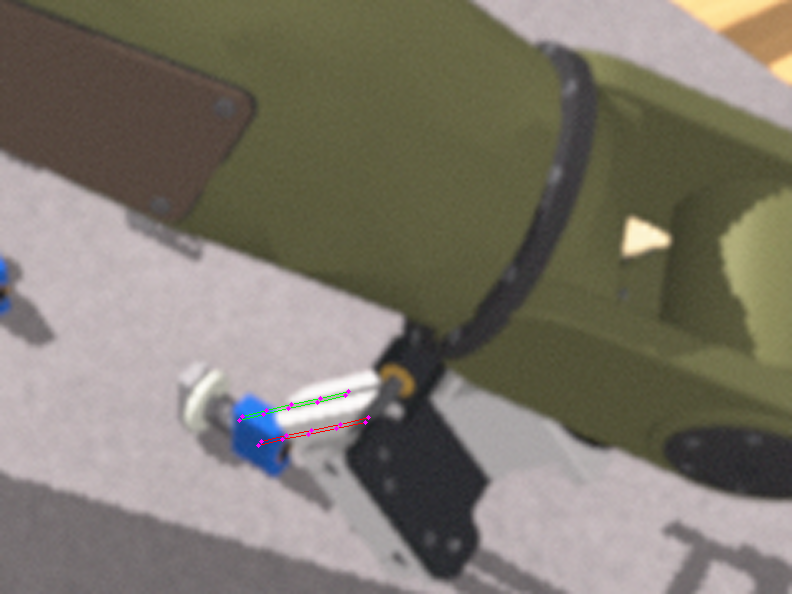

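View pics/c8w.png

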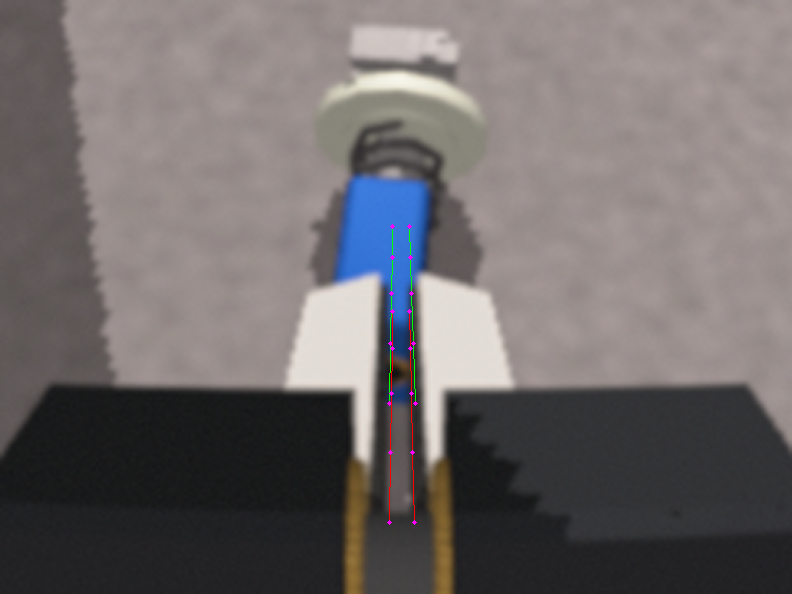

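```bash
python3 - <<'E'
from h import *
np.set_printoptions(precision=1,suppress=True)
o=ctrl.get_obs();Rt=rot(o['eef_rot']);c=cal('wrist')
print('cam in tool',Rt.T@(c[1]-o['ee_pos'])*1000, (Rt.T@rot(c[2])))
for x in (-.03,-.02,-.01,0,.01,.019):
    print(x,[proj('wrist',o['ee_pos']+Rt@np.array([x,y,z]),c) for y in (.025,.0015) for z in (-.008,0,.008)])
E
```

```text
cam in tool [-192.2   -0.6  -65.4] [[ 0.  -0.2  1. ]
 [ 1.   0.  -0. ]
 [-0.   1.   0.2]]
-0.03 [array([385.4, 276.3]), array([384.7, 292.2]), array([383.8, 307.6]), array([335. , 276.5]), array([334.9, 292.6]), array([334.8, 308.1])]
-0.02 [array([382.6, 269.5]), array([381.9, 284.7]), array([381.2, 299.5]), array([334.8, 269.7]), array([334.7, 285. ]), array([334.6, 299.9])]
-0.01 [array([380. , 263.4]), array([379.4, 278. ]), array([378.8, 292.2]), array([334.5, 263.6]), array([334.5, 278.2]), array([334.4, 292.5])]
0 [array([377.7, 257.9]), array([377.1, 271.9]), array([376.6, 285.5]), array([334.3, 258. ]), array([334.3, 272. ]), array([334.2, 285.7])]
0.01 [array([375.5, 252.9]), array([375.1, 266.3]), array([374.6, 279.4]), array([334.2, 253. ]), array([334.1, 266.4]), array([334.1, 279.6])]
0.019 [array([373.7, 248.7]), array([373.3, 261.7]), array([372.9, 274.3]), array([334. , 248.8]), array([334. , 261.8]), array([333.9, 274.5])]
```

Both views show the real fingertips about 30 mm short of where the reported TCP puts them. In the wrist view the tip shows at row 265, where I'd expect 249. In the side view it's about 9 px short. That explains the miss. I'll open, advance 24 mm further along the tool, and watch the force.

Emit:
arm_command --deltas '[{"translation": [0,0,0],"turn": [0,0,0]},{"translation": [0,0,0],"turn": [0,0,0]},{"translation": [0,0,0],"turn": [0,0,0]},{"translation": [0,0,0],"turn": [0,0,0]},{"translation": [0,0,0],"turn": [0,0,0]},{"translation": [0,0,0],"turn": [0,0,0]}]' --gripper 36

```text
time_s: 7.07
ee_pos: [0.5157, -0.2703, 0.0253]
eef_rot: [-3.142, 0.785, 1.997]
force: [-0.2, -0.3, 0.7]
grip_width: 0.0352
```

Emit:
arm_command --deltas '[{"translation": [0.3,0,0],"turn": [0,0,0]},{"translation": [0.6,0,0],"turn": [0,0,0]},{"translation": [0.8,0,0],"turn": [0,0,0]},{"translation": [0.96,0,0],"turn": [0,0,0]},{"translation": [0.96,0,0],"turn": [0,0,0]}]'

```text
time_s: 7.48
ee_pos: [0.5082, -0.254, 0.0076]
eef_rot: [-3.141, 0.784, 1.998]
force: [-0.9, 0.4, 0.1]
grip_width: 0.0356
```

```bash
python3 g.py w9; python3 - <<'E'
from h import *
save('side','s9')
a=cv2.imread('pics/s9.png')[290:390,300:430]
b=cv2.imread('pics/w9.png')[170:350,210:450]
cv2.imwrite('pics/c9.png',np.hstack([cv2.resize(a,(390,300),interpolation=2),cv2.resize(b,(400,300),interpolation=2)]))
E
```

```text
7.4833 [ 0.5082 -0.254   0.0076] [-3.1406  0.7841  1.9981] [-0.6852  0.9973  1.058   0.328   1.8059 -1.1555]
```

View pics/c9.png

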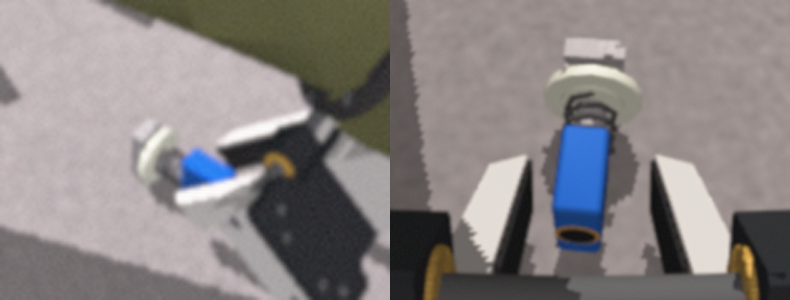

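Emit:
arm_command --deltas '[{"translation": [0.12,-0.04,0],"turn": [0,0,0]},{"translation": [0.12,-0.04,0],"turn": [0,0,0]},{"translation": [0.12,-0.04,0],"turn": [0,0,0]},{"translation": [0.12,-0.04,0],"turn": [0,0,0]},{"translation": [0.12,-0.04,0],"turn": [0,0,0]},{"translation": [0.12,-0.04,0],"turn": [0,0,0]},{"translation": [0.12,-0.04,0],"turn": [0,0,0]},{"translation": [0.12,-0.04,0],"turn": [0,0,0]}]' --gripper 3 --force 35

```text
time_s: 8.25
ee_pos: [0.5069, -0.2534, 0.0063]
eef_rot: [3.141, 0.786, 1.997]
force: [0.4, -0.3, -0.1]
grip_width: 0.0136
```

Held at 13.6 mm, which fits the 14 mm grip. Now I'll lift it.

Emit:
arm_command --deltas '[{"translation": [-0.5,0,-0.5],"turn": [0,0,0]},{"translation": [-1.3,0,-1.3],"turn": [0,0,0]},{"translation": [-2.2,0,-2.2],"turn": [0,0,0]},{"translation": [-2.6,0,-2.6],"turn": [0,0,0]},{"translation": [-2.6,0,-2.6],"turn": [0,0,0]}]'

```text
time_s: 8.67
ee_pos: [0.508, -0.2542, 0.1022]
eef_rot: [3.137, 0.791, 1.994]
force: [0.2, 0.1, 0.1]
grip_width: 0.0138
```

```bash
python3 g.py w10; python3 - <<'E'
from h import *
save('side','s10');print(ctrl.get_obs()['grip_width'])
a=cv2.imread('pics/s10.png')[230:350,300:456]
b=cv2.imread('pics/w10.png')[170:350,210:450]
cv2.imwrite('pics/c10.png',np.hstack([cv2.resize(a,(390,300),interpolation=2),cv2.resize(b,(400,300),interpolation=2)]))
E
```

```text
8.6667 [ 0.508  -0.2542  0.1022] [3.1372 0.7913 1.994 ] [-0.6857  0.8724  1.0469  0.3408  1.9268 -1.1118]
0.013803700851012903
```

View pics/c10.png

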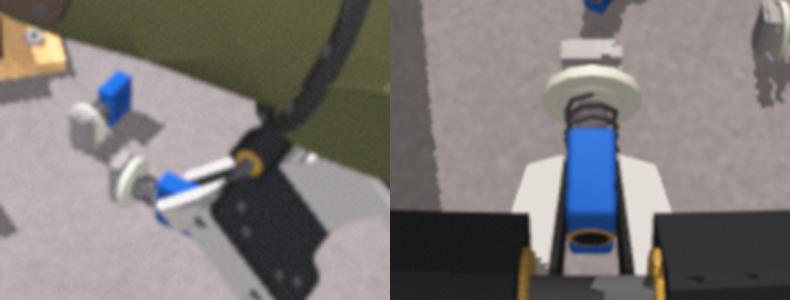

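```bash
cat > p.py <<'E'
from h import *
np.set_printoptions(precision=4,suppress=True)
Rg=rot([3.141,.786,1.997]);eg=np.array([.5069,-.2534,.0063])
d=az(-65)
v=Rg.T@(np.array([.4935,-.2235,.017])-eg); v[1]=0
# nut axes in tool at grasp: x up, z=d
N=Rg.T@np.column_stack([Z,np.cross(d,Z),d])
if __name__=='__main__':
    print(v*1000);print(N)
    Rt=frame(-Z+d,np.cross(Z,d))
    print(Rt@N)
    for z in (.12,.01): 
        e=np.array([.50,-.225,z])-Rt@v; print(e,plan(e,Rt))
E
python3 p.py
```

```text
[ 15.5838   0.     -30.7437]
[[-0.7075 -0.0072 -0.7066]
 [ 0.0004 -1.      0.0097]
 [-0.7067  0.0066  0.7075]]
[[-0.4222 -0.9064  0.0091]
 [ 0.9065 -0.4222  0.0036]
 [ 0.0006  0.0097  1.    ]]
[ 0.5045 -0.2347  0.1528] (array([-1.05 ,  0.225, -2.055]), array([ -0.129, -17.996,  -0.   ]))
[ 0.5045 -0.2347  0.0428] (array([2.062, 0.225, 1.055]), array([ -0.129, -17.996,  -0.   ]))
```

Emit:
arm_command --deltas '[{"translation": [-1.0,0.2,-2.0],"turn": [0,-1.3,0]},{"translation": [-1.0,0.2,-2.0],"turn": [0,-2.6,0]},{"translation": [-1.0,0.2,-2.0],"turn": [0,-4.0,0]},{"translation": [-1.05,0.22,-2.05],"turn": [0,-5.4,0]},{"translation": [-1.05,0.22,-2.05],"turn": [0,-6.8,0]},{"translation": [-1.05,0.22,-2.05],"turn": [0,-8.2,0]},{"translation": [-1.05,0.22,-2.05],"turn": [0,-9.6,0]},{"translation": [-1.05,0.22,-2.05],"turn": [0,-11.0,0]},{"translation": [-1.05,0.22,-2.05],"turn": [0,-12.4,0]},{"translation": [-1.05,0.22,-2.05],"turn": [0,-13.8,0]},{"translation": [-1.05,0.22,-2.05],"turn": [0,-15.2,0]},{"translation": [-1.05,0.22,-2.05],"turn": [0,-16.6,0]}]'

```text
time_s: 9.77
ee_pos: [0.5038, -0.2342, 0.1514]
eef_rot: [-0.003, 0.924, -1.145]
force: [0.1, -0.8, -1.1]
grip_width: 0.0143
```

Emit:
arm_command --deltas '[{"translation": [0,0,0],"turn": [0,-1.4,0]},{"translation": [0,0,0],"turn": [0,-1.4,0]},{"translation": [0,0,0],"turn": [0,-1.4,0]},{"translation": [0,0,0],"turn": [0,-1.4,0]}]'

```text
time_s: 10.1
ee_pos: [0.5037, -0.235, 0.1513]
eef_rot: [-0.006, 0.808, -1.15]
force: [-0.2, 0.2, -0.1]
grip_width: 0.0136
```

```bash
python3 g.py w11; python3 p.py; python3 - <<'E'
from h import *
save('side','s11');print(ctrl.get_obs()['grip_width'])
a=cv2.imread('pics/s11.png')[200:380,260:494]
b=cv2.imread('pics/w11.png')[170:350,210:450]
cv2.imwrite('pics/c11.png',np.hstack([cv2.resize(a,(390,300),interpolation=2),cv2.resize(b,(400,300),interpolation=2)]))
E
```

```text
10.1 [ 0.5037 -0.235   0.1513] [-0.0061  0.8078 -1.1503] [-0.2195  0.1838  1.9776 -0.9817  0.7299  0.0335]
[ 15.5838   0.     -30.7437]
[[-0.7075 -0.0072 -0.7066]
 [ 0.0004 -1.      0.0097]
 [-0.7067  0.0066  0.7075]]
[[-0.4222 -0.9064  0.0091]
 [ 0.9065 -0.4222  0.0036]
 [ 0.0006  0.0097  1.    ]]
[ 0.5045 -0.2347  0.1528] (array([-0.035,  0.031,  0.01 ]), array([-0.074, -0.249,  0.124]))
[ 0.5045 -0.2347  0.0428] (array([ 3.143,  0.045, -3.033]), array([-0.074, -0.249,  0.124]))
0.013959053064711981
```

View pics/c11.png

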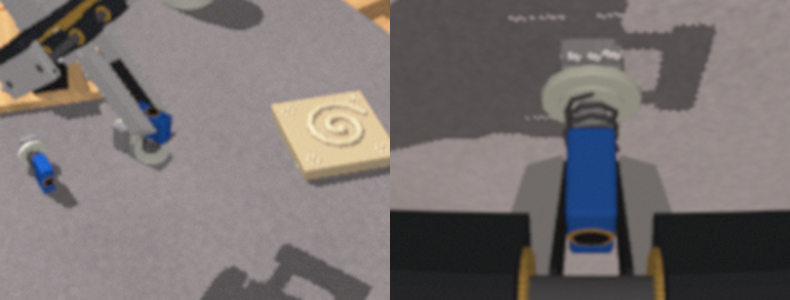

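```bash
cat > p2.py <<'E'
from p import *
import sys
d2=az(-30);Rt=frame(-Z+d2,np.cross(Z,d2))
for z in map(float,sys.argv[1:]):
    e=np.array([.50,-.225,z])-Rt@v; print(e,plan(e,Rt))
E
python3 p2.py .12
```

```text
[ 0.5093 -0.2304  0.1528] (array([-0.087,  0.277, -0.069]), array([-5.086, -0.242,  5.02 ]))
```

Emit:
arm_command --deltas '[{"translation": [-0.09,0.28,-0.07],"turn": [-5.09,-0.24,5.02]},{"translation": [-0.09,0.28,-0.07],"turn": [-5.09,-0.24,5.02]},{"translation": [-0.09,0.28,-0.07],"turn": [-5.09,-0.24,5.02]},{"translation": [-0.09,0.28,-0.07],"turn": [-5.09,-0.24,5.02]},{"translation": [-0.09,0.28,-0.07],"turn": [-5.09,-0.24,5.02]},{"translation": [-0.09,0.28,-0.07],"turn": [-5.09,-0.24,5.02]},{"translation": [-0.09,0.28,-0.07],"turn": [-5.09,-0.24,5.02]}]'

```text
time_s: 10.78
ee_pos: [0.5083, -0.228, 0.1504]
eef_rot: [0.007, 0.802, -0.559]
force: [0.0, -0.2, -1.2]
grip_width: 0.0139
```

```bash
python3 p2.py .12 .02 .004; python3 g.py w12;python3 - <<'E'
from h import *
save('side','s12');print(ctrl.get_obs()['grip_width'])
cv2.imwrite('pics/c12.png',cv2.resize(cv2.imread('pics/s12.png')[220:360,280:467],None,fx=4,fy=4,interpolation=2))
E
```

```text
[ 0.5093 -0.2304  0.1528] (array([-0.011, -0.06 ,  0.127]), array([-0.366, -0.185,  0.287]))
[ 0.5093 -0.2304  0.0528] (array([ 2.863, -0.078, -2.655]), array([-0.366, -0.185,  0.287]))
[ 0.5093 -0.2304  0.0368] (array([ 3.323, -0.081, -3.1  ]), array([-0.366, -0.185,  0.287]))
10.7833 [ 0.5083 -0.228   0.1504] [ 0.0066  0.8017 -0.5592] [-0.4483  0.0482  2.1387 -0.3904  0.2036 -1.1013]
0.01377866561346038
```

View pics/c12.png

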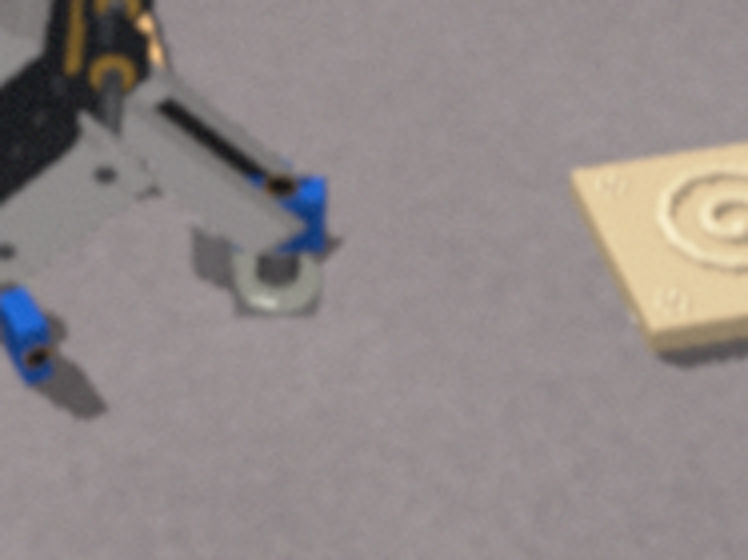

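```bash
sed -i 's/az(-30)/az(-45)/; s/\[.50,-.225,z\]/[.59,-.225,z]/' p2.py; python3 p2.py .12
```

```text
[ 0.5976 -0.2326  0.1528] (array([2.099, 1.766, 2.308]), array([ 1.771, -0.198, -1.804]))
```

Emit:
arm_command --deltas '[{"translation": [1.0,0.9,1.1],"turn": [0.9,-0.1,-0.9]},{"translation": [2.0,1.7,2.2],"turn": [1.77,-0.2,-1.8]},{"translation": [2.1,1.77,2.31],"turn": [1.77,-0.2,-1.8]},{"translation": [2.1,1.77,2.31],"turn": [1.77,-0.2,-1.8]},{"translation": [2.1,1.77,2.31],"turn": [1.77,-0.2,-1.8]},{"translation": [2.1,1.77,2.31],"turn": [1.77,-0.2,-1.8]}]'

```text
time_s: 11.38
ee_pos: [0.6004, -0.231, 0.1528]
eef_rot: [0.003, 0.783, -0.785]
force: [-0.9, -0.5, -1.3]
grip_width: 0.0137
```

```bash
python3 p2.py .12 .012; python3 g.py w13
```

```text
[ 0.5976 -0.2326  0.1528] (array([-0.026, -0.124, -0.026]), array([-0.031,  0.027, -0.006]))
[ 0.5976 -0.2326  0.0448] (array([ 3.022, -0.134, -3.088]), array([-0.031,  0.027, -0.006]))
11.3833 [ 0.6004 -0.231   0.1528] [ 0.0032  0.783  -0.7847] [-0.2716  0.2708  1.8767 -0.9389  0.4458 -0.3   ]
```

```bash
cat > kin.py <<'E'
from h import *
from scipy.optimize import least_squares
np.set_printoptions(precision=4,suppress=True)
D=[([.1624,-.5252,.1936],[-1.6498,1.5696,1.7916],[-1.3376,.3005,1.5216,0,1.3207,-.0666]),
([.5133,-.2639,.1941],[2.9459,1.5707,1.7987],[-.5383,.3607,1.4406,.0001,1.3403,-.9619]),
([.5401,-.3217,.0793],[-3.14,.7862,1.9971],[-.7254,1.0774,.7269,.3306,2.0534,-1.1058]),
([.5157,-.2703,.0254],[3.1415,.7854,1.9969],[-.6958,1.0072,.992,.3259,1.8606,-1.1463]),
([.508,-.2542,.1022],[3.1372,.7913,1.994],[-.6857,.8724,1.0469,.3408,1.9268,-1.1118]),
([.5037,-.235,.1513],[-.0061,.8078,-1.1503],[-.2195,.1838,1.9776,-.9817,.7299,.0335]),
([.5083,-.228,.1504],[.0066,.8017,-.5592],[-.4483,.0482,2.1387,-.3904,.2036,-1.1013]),
([.6004,-.231,.1528],[.0032,.783,-.7847],[-.2716,.2708,1.8767,-.9389,.4458,-.3])]
rx=lambda a:R.from_euler('x',a).as_matrix();ry=lambda a:R.from_euler('y',a).as_matrix();rz=lambda a:R.from_euler('z',a).as_matrix()
B=np.column_stack([[0,0,1.],[0,1,0],[-1,0,0]]) # tool x = flange z
def fk(q,P):
    r0,h,L2,e,L3,L6,c,s4,s6=P
    A1=rz(q[0]);A2=A1@ry(q[1]);A3=A2@ry(q[2]);A4=A3@rz(s4*q[3]);A5=A4@ry(q[4]);A6=A5@rz(s6*q[5])
    p=A1@[r0,0,h]+A2@[0,0,L2]+A3@[e,0,L3]+A6@[0,0,L6]
    return p,A6@rz(c)@B
def res(P,s4,s6):
    out=[]
    for p,e,q in D:
        pp,RR=fk(q,list(P)+[s4,s6]);out+=list((pp-p)*10)+list((RR-rot(e)).ravel())
    return np.array(out)
best=None
for s4 in(1,-1):
  for s6 in(1,-1):
    for c in(0,1.57,3.14,-1.57):
      r=least_squares(res,[0,.3,.4,0,.4,.25,c],args=(s4,s6))
      if best is None or r.cost<best[0]: best=(r.cost,list(r.x)+[s4,s6])
P=best[1]
lo=np.array([-3.03,-.79,.23,-1.04,0,-2.55]);hi=np.array([3.03,2.21,2.52,4.18,3.07,2.55])
def ik(p,Rt,q0):
    f=lambda q:(lambda a:np.r_[(a[0]-p)*10,(a[1]-Rt).ravel()])(fk(q,P))
    r=least_squares(f,np.clip(q0,lo+1e-3,hi-1e-3),bounds=(lo,hi));return r.x,r.cost
if __name__=='__main__': print(best)
E
python3 kin.py; cat > k2.py <<'E'
from kin import *
from p import v
q0=ctrl.get_obs()['qpos']
for xy in ([.59,-.225],[.64,-.2],[.5,-.225]):
  for da in (-65,-55,-45,-35,-30,-20,-10):
    d2=az(da);Rt=frame(-Z+d2,np.cross(Z,d2));s=[]
    q=q0
    for z in (.12,.06,.005):
        q,c=ik(np.array(xy+[z])-Rt@v,Rt,q);s.append((q[3:],round(c,5)))
    print(xy,da,s)
E
python3 k2.py
```

```text
(np.float64(0.5351766168496132), [np.float64(0.004407711982396439), np.float64(0.21834019854407952), np.float64(0.42123498749268823), np.float64(0.039239051543121274), np.float64(0.44333338337356887), np.float64(0.2791961382057281), np.float64(1.5707641355642419), 1, 1])
[0.59, -0.225] -65 [(array([-0.9665,  0.8254,  0.0677]), np.float64(0.0)), (array([-1.04 ,  0.762,  0.187]), np.float64(0.00033)), (array([-1.04  ,  0.7232,  0.2256]), np.float64(0.00512))]
[0.59, -0.225] -55 [(array([-0.9856,  0.6629, -0.0584]), np.float64(0.0)), (array([-1.04  ,  0.6046,  0.0322]), np.float64(0.00181)), (array([-1.04  ,  0.5655,  0.0611]), np.float64(0.01042))]
[0.59, -0.225] -45 [(array([-0.9615,  0.4963, -0.2327]), np.float64(0.0)), (array([-1.04 ,  0.435, -0.13 ]), np.float64(0.00221)), (array([-1.04  ,  0.3929, -0.113 ]), np.float64(0.01241))]
[0.59, -0.225] -35 [(array([-0.8237,  0.3343, -0.5249]), np.float64(0.0)), (array([-1.04  ,  0.26  , -0.2954]), np.float64(0.00094)), (array([-1.04  ,  0.2131, -0.2918]), np.float64(0.00963))]
[0.59, -0.225] -30 [(array([-0.6522,  0.2634, -0.7747]), np.fl
[... 2481 characters left out ...]
)), (array([-1.04  ,  0.1873, -0.3417]), np.float64(0.00276)), (array([-1.04  ,  0.1263, -0.3491]), np.float64(0.01746))]
[0.5, -0.225] -30 [(array([-0.5604,  0.2035, -0.9115]), np.float64(0.0)), (array([-1.04  ,  0.0974, -0.4309]), np.float64(0.00105)), (array([-1.04  ,  0.0331, -0.447 ]), np.float64(0.01264))]
[0.5, -0.225] -20 [(array([ 0.4369,  0.1875, -2.0801]), np.float64(0.0)), (array([ 0.9113,  0.0643, -2.55  ]), np.float64(0.00093)), (array([ 0.9271,  0.    , -2.5499]), np.float64(0.01108))]
[0.5, -0.225] -10 [(array([ 0.7539,  0.3236, -2.55  ]), np.float64(0.00127)), (array([ 0.7663,  0.2094, -2.55  ]), np.float64(0.0111)), (array([ 0.7773,  0.1185, -2.55  ]), np.float64(0.02887))]
```

```bash
python3 - <<'E'
from kin import *
for p,e,q in D:
    a,b=fk(q,P);print((a-p)*1000, R.from_matrix(rot(e).T@b).magnitude()*57.3)
E
```

```text
[-35.6697  -8.3618  -0.3457] 0.0016116609992015687
[-18.988  -31.2325  -0.3161] 0.0038372510567304162
[-24.8474 -27.8662   0.2021] 0.0032358228375114237
[-23.6062 -29.0606   0.6938] 0.0034015540477457347
[-23.3524 -29.2953   0.1328] 0.004734550851688311
[ -7.4296 -34.3073  -0.0678] 0.005561333317675478
[-15.7978 -32.713   -0.1329] 0.00534259292580143
[-10.1918 -34.1971  -0.1662] 0.005231227104778367
```

```bash
sed -i 's/r0,h,L2,e,L3,L6,c,s4,s6=P/r0,h,L2,e,L3,L6,c,yo,s4,s6=P/; s/A1@\[r0,0,h\]/A1@[r0,yo,h]/; s/\.25,c\]/.25,c,0]/' kin.py; python3 kin.py; python3 k2.py
```

```text
(np.float64(8.800388375944934e-07), [np.float64(7.13231107926504e-05), np.float64(0.22117426095944404), np.float64(0.4241439002447024), np.float64(0.04087432564709488), np.float64(0.44743854199960764), np.float64(0.28187053171754545), np.float64(1.5707641355614688), np.float64(0.036589813722942545), 1, 1])
[0.59, -0.225] -65 [(array([-0.9709,  0.7762,  0.0235]), np.float64(0.0)), (array([-1.04  ,  0.7157,  0.1352]), np.float64(0.00059)), (array([-1.04  ,  0.6782,  0.1707]), np.float64(0.00622))]
[0.59, -0.225] -55 [(array([-0.9801,  0.611 , -0.1132]), np.float64(0.0)), (array([-1.04  ,  0.5532, -0.021 ]), np.float64(0.00188)), (array([-1.04  ,  0.5148,  0.0045]), np.float64(0.01077))]
[0.59, -0.225] -45 [(array([-0.932 ,  0.4434, -0.3125]), np.float64(0.0)), (array([-1.04  ,  0.3801, -0.184 ]), np.float64(0.00177)), (array([-1.04  ,  0.338 , -0.1709]), np.float64(0.01147))]
[0.59, -0.225] -35 [(array([-0.7226,  0.2866, -0.6773]), np.float64(0.0)), (array([-1.04  ,  0.2038, -0.3494]), np.float64(0.00039)), (array([-1.04  ,  0.1566, -0.3501]), np.float64(0.00768))]
[0.59, -0.225] -30 [
[... 2528 characters left out ...]
)), (array([-1.04  ,  0.1197, -0.4093]), np.float64(0.00138)), (array([-1.04  ,  0.0575, -0.4229]), np.float64(0.01363))]
[0.5, -0.225] -30 [(array([-0.2166,  0.1712, -1.3206]), np.float64(0.0)), (array([-1.04  ,  0.031 , -0.4977]), np.float64(0.00018)), (array([-1.0399,  0.    , -0.5068]), np.float64(0.00916))]
[0.5, -0.225] -20 [(array([ 0.709 ,  0.2328, -2.4188]), np.float64(0.0)), (array([ 0.8527,  0.1216, -2.55  ]), np.float64(0.00337)), (array([ 0.87  ,  0.0377, -2.55  ]), np.float64(0.0164))]
[0.5, -0.225] -10 [(array([ 0.7078,  0.3763, -2.55  ]), np.float64(0.00533)), (array([ 0.716 ,  0.2583, -2.55  ]), np.float64(0.01907)), (array([ 0.7239,  0.1625, -2.55  ]), np.float64(0.03928))]
```

```bash
cat > k3.py <<'E'
from kin import *
from p import v
q0=ctrl.get_obs()['qpos']
xy=[.54,-.225]
for da in range(-180,180,15):
    d2=az(da);Rt=frame(-Z+d2,np.cross(Z,d2));S=[]
    for q4 in(-.8,0,.8,1.6,2.4,3.2,4):
      for q5 in (.7,1.8):
       for q6 in (-2,0,2):
        q,c=ik(np.array(xy+[.005])-Rt@v,Rt,[-.4,.6,1.5,q4,q5,q6])
        if c<1e-6:
            m=min((q-lo).min(),(hi-q).min())
            S.append((round(m,2),q.round(2).tolist()))
    S.sort(reverse=True);print(da,S[:1])
E
python3 k3.py
```

```text
-180 [(np.float64(0.7), [-0.35, 1.02, 0.93, -0.26, 1.93, 1.23])]
-165 [(np.float64(0.65), [-0.29, 0.98, 1.02, -0.39, 1.83, 1.05])]
-150 [(np.float64(0.53), [-0.23, 0.92, 1.13, -0.51, 1.7, 0.91])]
-135 [(np.float64(0.41), [-0.19, 0.84, 1.27, -0.63, 1.55, 0.78])]
-120 [(np.float64(0.3), [-0.15, 0.76, 1.42, -0.74, 1.37, 0.68])]
-105 [(np.float64(0.18), [-0.13, 0.68, 1.57, -0.86, 1.19, 0.59])]
-90 [(np.float64(0.04), [-0.13, 0.6, 1.72, -1.0, 0.99, 0.51])]
-75 []
-60 []
-45 []
-30 [(np.float64(0.14), [-0.43, 0.37, 2.11, 3.65, 0.14, 1.13])]
-15 [(np.float64(0.1), [-0.55, 0.38, 2.11, 2.05, 0.23, 2.45])]
0 []
15 []
30 []
45 []
60 [(np.float64(0.07), [-0.78, 0.68, 1.57, 0.8, 1.26, 2.48])]
75 [(np.float64(0.16), [-0.75, 0.77, 1.42, 0.68, 1.44, 2.39])]
90 [(np.float64(0.27), [-0.71, 0.84, 1.27, 0.57, 1.6, 2.28])]
105 [(np.float64(0.4), [-0.66, 0.92, 1.13, 0.45, 1.74, 2.15])]
120 [(np.float64(0.55), [-0.6, 0.98, 1.02, 0.33, 1.87, 2.0])]
135 [(np.float64(0.7), [-0.54, 1.02, 0.93, 0.19, 1.95, 1.82])]
150 [(np.float64(0.65), [-0.47, 1.05, 0.88, 0.04, 1.99, 1.62])]
165 [(np.float64(0.66), [-0.41, 1.05, 0.89, -0.11, 1.99, 1.42])]
```

```bash
cat > k4.py <<'E'
from kin import *
from p import v
q=ctrl.get_obs()['qpos']
xy=[.52,-.26]
def show(da,z):
    global q
    d2=az(da);Rt=frame(-Z+d2,np.cross(Z,d2))
    q,c=ik(np.array(xy+[z])-Rt@v,Rt,q);print(da,z,q.round(2),round(c,7))
for da in range(-45,-151,-15): show(da,.2)
for z in (.15,.1,.05,.005): show(-150,z)
d2=az(-150);Rt=frame(-Z+d2,np.cross(Z,d2))
d1=az(-90);R1=frame(-Z+d1,np.cross(Z,d1))
e=np.array(xy+[.2])
print(plan(e-R1@v,R1),plan(e-Rt@v,Rt))
E
python3 k4.py
```

```text
-45 0.2 [-0.41  0.02  1.95 -0.59  0.49 -0.77] 0.0
-60 0.2 [-0.31  0.09  1.88 -0.82  0.71 -0.32] 0.0
-75 0.2 [-0.24  0.18  1.77 -0.87  0.95 -0.06] 0.0
-90 0.2 [-0.21  0.29  1.65 -0.85  1.18  0.12] 0.0
-105 0.2 [-0.2   0.39  1.5  -0.8   1.39  0.27] 0.0
-120 0.2 [-0.21  0.5   1.35 -0.74  1.58  0.41] 0.0
-135 0.2 [-0.25  0.59  1.2  -0.67  1.77  0.55] 0.0
-150 0.2 [-0.29  0.69  1.06 -0.58  1.94  0.7 ] 0.0
-150 0.15 [-0.29  0.72  1.11 -0.57  1.86  0.75] 0.0
-150 0.1 [-0.29  0.77  1.15 -0.55  1.78  0.8 ] 0.0
-150 0.05 [-0.29  0.83  1.17 -0.55  1.72  0.84] 0.0
-150 0.005 [-0.29  0.89  1.18 -0.54  1.66  0.88] 0.0
(array([-3.064, -3.347,  1.503]), array([ 6.352, -0.002, -6.373])) (array([-3.357, -3.458,  1.21 ]), array([ 14.839,  -0.011, -14.857]))
```

Emit:
arm_command --deltas '[{"translation": [-1.0,-1.0,0.5],"turn": [0.9,0,-0.9]},{"translation": [-2.0,-2.0,1.0],"turn": [1.8,0,-1.8]},{"translation": [-3.0,-3.2,1.3],"turn": [2.7,0,-2.7]},{"translation": [-3.1,-3.4,1.4],"turn": [3.6,0,-3.6]},{"translation": [-3.1,-3.4,1.4],"turn": [4.5,0,-4.5]},{"translation": [-3.1,-3.4,1.4],"turn": [5.4,0,-5.4]},{"translation": [-3.1,-3.4,1.4],"turn": [6.3,0,-6.3]},{"translation": [-3.2,-3.4,1.3],"turn": [7.2,0,-7.2]},{"translation": [-3.2,-3.4,1.3],"turn": [8.1,0,-8.1]},{"translation": [-3.2,-3.4,1.3],"turn": [9.0,0,-9.0]},{"translation": [-3.36,-3.46,1.21],"turn": [9.9,0,-9.9]},{"translation": [-3.36,-3.46,1.21],"turn": [10.8,0,-10.8]}]'

```text
time_s: 12.43
ee_pos: [0.5089, -0.2658, 0.2336]
eef_rot: [0.002, 0.785, -2.123]
force: [-0.6, -0.0, -0.5]
grip_width: 0.0134
```

```bash
python3 - <<'E'
from kin import *
from p import v
o=ctrl.get_obs();print(o['qpos'],o['grip_width'])
d2=az(-150);Rt=frame(-Z+d2,np.cross(Z,d2))
print(plan(np.array([.52,-.26,.1])-Rt@v,Rt))
E
```

```text
[-0.2141  0.493   1.3554 -0.7313  1.6027  0.4348] 0.013411878921489906
(array([ 2.815,  0.046, -2.892]), array([ 3.988,  0.002, -4.012]))
```

Emit:
arm_command --deltas '[{"translation": [0.7,0.05,-0.7],"turn": [0.95,0,-0.95]},{"translation": [1.4,0.05,-1.4],"turn": [1.9,0,-1.9]},{"translation": [2.1,0.05,-2.1],"turn": [2.85,0,-2.85]},{"translation": [2.8,0.05,-2.9],"turn": [3.8,0,-3.8]},{"translation": [2.82,0.05,-2.89],"turn": [3.99,0,-4.0]},{"translation": [2.82,0.05,-2.89],"turn": [3.99,0,-4.0]},{"translation": [2.82,0.05,-2.89],"turn": [3.99,0,-4.0]}]'

```text
time_s: 13.02
ee_pos: [0.5117, -0.2658, 0.1339]
eef_rot: [0.001, 0.787, -2.607]
force: [1.1, 0.2, -0.3]
grip_width: 0.0138
```

```bash
cat > k5.py <<'E'
from kin import *
from p import v
import sys
o=ctrl.get_obs();print(o['qpos'],o['grip_width'])
d2=az(-150);Rt=frame(-Z+d2,np.cross(Z,d2))
for z in map(float,sys.argv[1:]): print(plan(np.array([.52,-.26,z])-Rt@v,Rt))
E
python3 k5.py .1 .01; python3 g.py w14;python3 - <<'E'
from h import *
save('side','s14')
cv2.imwrite('pics/c14.png',cv2.resize(cv2.imread('pics/s14.png')[220:400,280:520],None,fx=3.3,fy=3.3,interpolation=2))
E
```

```text
[-0.2884  0.7702  1.1513 -0.5577  1.7803  0.7913] 0.01378002728793551
(array([ 0.049, -0.035, -0.017]), array([ 0.074, -0.014, -0.087]))
(array([ 2.598, -0.038, -2.559]), array([ 0.074, -0.014, -0.087]))
13.0167 [ 0.5117 -0.2658  0.1339] [ 0.0012  0.7866 -2.6073] [-0.2884  0.7702  1.1513 -0.5577  1.7803  0.7913]
```

View pics/c14.png

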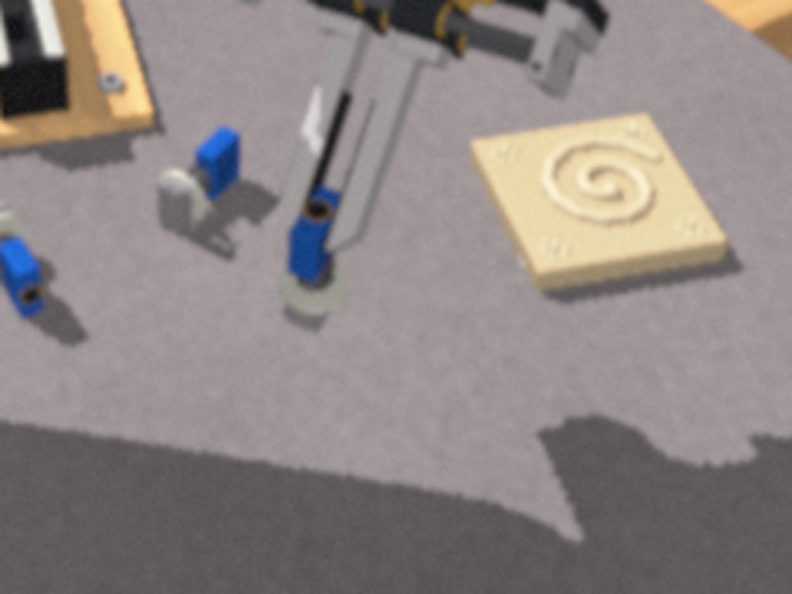

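View pics/w14.png

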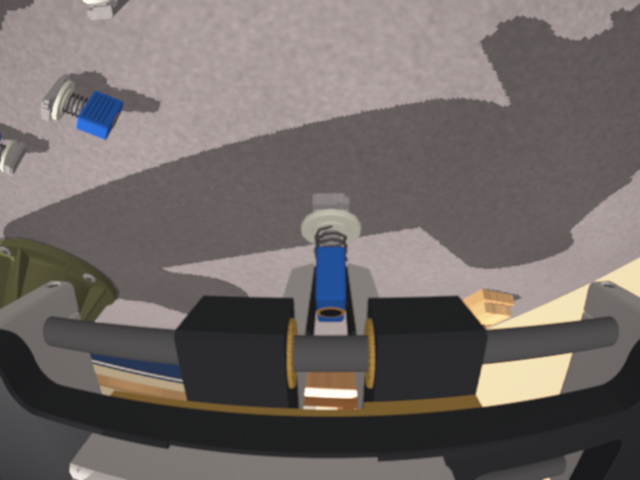

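The nut is held upright, with its collar and foot showing at wrist (330,215). I'll lower it until the foot touches.

Emit:
arm_command --deltas '[{"translation": [0.9,-0.03,-0.9],"turn": [0,0,0]},{"translation": [1.8,-0.03,-1.8],"turn": [0,0,0]},{"translation": [2.35,-0.03,-2.35],"turn": [0,0,0]},{"translation": [2.5,-0.03,-2.5],"turn": [0,0,0]},{"translation": [2.5,-0.03,-2.5],"turn": [0,0,0]}]'

```text
time_s: 13.53
ee_pos: [0.5112, -0.2641, 0.0442]
eef_rot: [-0.002, 0.785, -2.61]
force: [-0.2, -0.5, -0.5]
grip_width: 0.0136
```

```bash
python3 k5.py .004 0 -.004
```

```text
[-0.2865  0.879   1.1858 -0.5446  1.6613  0.8676] 0.01360528819689547
(array([ 0.241,  0.034, -0.182]), array([ 0.086, -0.001, -0.064]))
(array([ 0.355,  0.034, -0.295]), array([ 0.086, -0.001, -0.064]))
(array([ 0.468,  0.034, -0.408]), array([ 0.086, -0.001, -0.064]))
```

Foot now about 11 mm up. I'll go down slowly in small steps.

Emit:
arm_command --deltas '[{"translation": [0.1,0,-0.1],"turn": [0,0,0]},{"translation": [0.18,0,-0.18],"turn": [0,0,0]},{"translation": [0.22,0,-0.22],"turn": [0,0,0]},{"translation": [0.22,0,-0.22],"turn": [0,0,0]}]'

```text
time_s: 13.87
ee_pos: [0.5115, -0.2645, 0.0366]
eef_rot: [-0.001, 0.787, -2.611]
force: [-0.6, 0.4, -0.7]
grip_width: 0.0136
```

Emit:
arm_command --deltas '[{"translation": [0.03,0,-0.03],"turn": [0,0,0]},{"translation": [0.06,0,-0.06],"turn": [0,0,0]},{"translation": [0.06,0,-0.06],"turn": [0,0,0]}]'

```text
time_s: 14.12
ee_pos: [0.5115, -0.2645, 0.0349]
eef_rot: [-0.0, 0.786, -2.611]
force: [0.0, 1.7, 5.5]
grip_width: 0.0137
```

Contact at 5.5 N, so I'll release.

Emit:
arm_command --deltas '[{"translation": [0,0,0],"turn": [0,0,0]},{"translation": [0,0,0],"turn": [0,0,0]},{"translation": [0,0,0],"turn": [0,0,0]},{"translation": [0,0,0],"turn": [0,0,0]},{"translation": [0,0,0],"turn": [0,0,0]},{"translation": [0,0,0],"turn": [0,0,0]},{"translation": [0,0,0],"turn": [0,0,0]}]' --gripper 50

```text
time_s: 14.7
ee_pos: [0.5112, -0.2644, 0.0339]
eef_rot: [-0.002, 0.786, -2.612]
force: [0.3, 0.3, -0.0]
grip_width: 0.0495
```

```bash
python3 g.py w15;python3 - <<'E'
from h import *
save('side','s15');a=cv2.imread('pics/s15.png')[270:390,290:446]
b=cv2.imread('pics/w15.png')[150:330,210:450]
cv2.imwrite('pics/c15.png',np.hstack([cv2.resize(a,(390,300),interpolation=2),cv2.resize(b,(400,300),interpolation=2)]))
E
```

```text
14.7 [ 0.5112 -0.2644  0.0339] [-0.0019  0.7858 -2.6118] [-0.2873  0.8938  1.1857 -0.5432  1.6489  0.876 ]
```

View pics/c15.png

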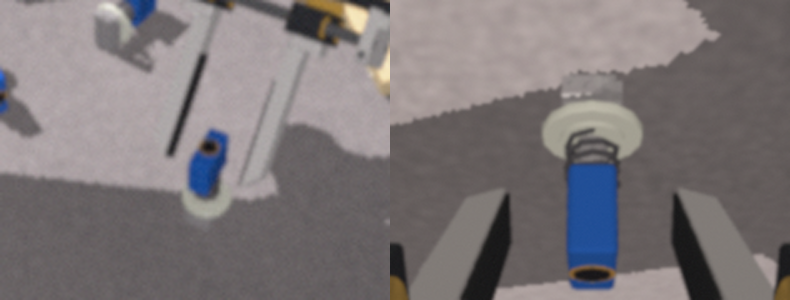

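The nut stands free on its foot. I'll back out along the tool, then come in vertically.

Emit:
arm_command --deltas '[{"translation": [-1,0,0],"turn": [0,0,0]},{"translation": [-2,0,0],"turn": [0,0,0]},{"translation": [-3.2,0,0],"turn": [0,0,0]},{"translation": [-4,0,0],"turn": [0,0,0]},{"translation": [-4,0,0],"turn": [0,0,0]}]'

```text
time_s: 15.22
ee_pos: [0.5748, -0.2275, 0.1075]
eef_rot: [0.003, 0.79, -2.606]
force: [0.5, 0.1, -0.1]
grip_width: 0.0496
```

```bash
python3 - <<'E'
from kin import *
from p import v
o=ctrl.get_obs();R0=rot([-.0019,.7858,-2.6118]);n=np.array([.5112,-.2644,.0339])+R0@v;print('nut',n)
Rt=frame(-Z,az(-60));e=np.array([n[0],n[1],.12]);print(plan(e,Rt),ik(e,Rt,[-.46,.4,1.4,0,1.3,.58]))
E
```

```text
nut [ 0.5204 -0.2589  0.0011]
(array([ 1.412, -0.021,  2.137]), array([ 0.092,  8.949, -0.068])) (array([-0.5247,  0.4371,  1.5129, -0.    ,  1.1917,  0.5226]), np.float64(2.2845780222780918e-30))
```

Emit:
arm_command --deltas '[{"translation": [0.1,0,1.2],"turn": [0,1.4,0]},{"translation": [0.2,0,2.4],"turn": [0,2.8,0]},{"translation": [0.28,-0.02,3.27],"turn": [0,4.2,0]},{"translation": [0.28,-0.02,3.27],"turn": [0,5.6,0]},{"translation": [0.28,-0.02,3.27],"turn": [0,7.0,0]},{"translation": [0.28,-0.02,3.27],"turn": [0,8.4,0]},{"translation": [0.28,-0.02,3.27],"turn": [0,8.95,0]},{"translation": [0.28,-0.02,3.27],"turn": [0,8.95,0]},{"translation": [0.28,-0.02,3.27],"turn": [0,8.95,0]}]'

```text
time_s: 15.97
ee_pos: [0.5168, -0.2606, 0.157]
eef_rot: [-0.288, 1.564, -2.9]
force: [0.2, 0.4, 0.6]
grip_width: 0.0503
```

```bash
python3 g.py w16 nut_grip .047 nut_collar .011;python3 - <<'E'
from h import *
save('side','s16')
np.set_printoptions(precision=4,suppress=True)
for t in ['nut_grip','nut']:
  for r in models.mark_of(t,'side'): print(t,r['at'],r['score'],onz('side',r['at'],.047 if t=='nut_grip' else 0))
Rt=frame(-Z,az(-60));print(plan([.5204,-.2589,.12],Rt))
o=ctrl.get_obs();Rt=rot(o['eef_rot']);a=cv2.imread('pics/s16.png')[200:380,270:510];a=cv2.resize(a,None,fx=3.3,fy=3.3,interpolation=2)
for y in(-.025,.025):
  for x in (-.011,.019):
    q=(proj('side',o['ee_pos']+Rt@np.array([x,y,0]))-[270,200])*3.3;cv2.circle(a,tuple(int(k) for k in q),3,(0,0,255) if x>0 else (0,255,0),-1)
cv2.imwrite('pics/c16.png',a)
E
```

```text
15.9667 [ 0.5168 -0.2606  0.157 ] [-0.2877  1.5644 -2.9   ] [-0.5281  0.398   1.4776 -0.0047  1.2706  0.5148]
nut_grip [ 35.5 209.1] 0.92 [0.3802 0.0165 0.047 ]
nut_grip [197.6  64.1] 0.72 [ 0.5832 -0.094   0.047 ]
nut_grip [334.  225.5] 0.59 [ 0.5209 -0.263   0.047 ]
nut_collar [332.6 217.9] 0.82 [ 0.52   -0.2624  0.011 ]
nut_collar [ 52.6 232.4] 0.69 [0.3453 0.0098 0.011 ]
nut_collar [122.9 182.7] 0.61 [ 0.4456 -0.0597  0.011 ]
nut_collar [190.1  99.7] 0.55 [ 0.5511 -0.0891  0.011 ]
nut_grip [208.3, 278.3] 0.94 [0.345  0.0039 0.047 ]
nut_grip [280.8, 301.4] 0.78 [ 0.4294 -0.1165  0.047 ]
nut_grip [346.3, 271.9] 0.65 [ 0.5637 -0.1137  0.047 ]
nut_grip [373.8, 336.6] 0.57 [ 0.5199 -0.2644  0.047 ]
nut_grip [183.3, 215.0] 0.56 [0.371  0.2108 0.047 ]
nut [370.7, 354.4] 0.96 [ 0.518  -0.2609  0.    ]
nut [274.4, 284.9] 0.85 [ 0.4566 -0.0293  0.    ]
nut [333.1, 281.8] 0.79 [ 0.555  -0.0811  0.    ]
nut [216.3, 290.6] 0.69 [0.3573 0.015  0.    ]
nut [277.9, 206.6] 0.3 [0.5761 0.1916 0.    ]
(array([ 1.477,  0.025, -0.098]), array([0.098, 0.057, 0.022]))
```

View pics/w16.png

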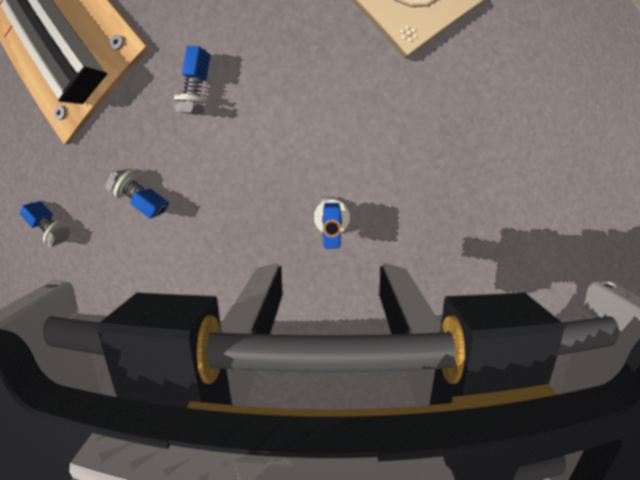

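View pics/c16.png

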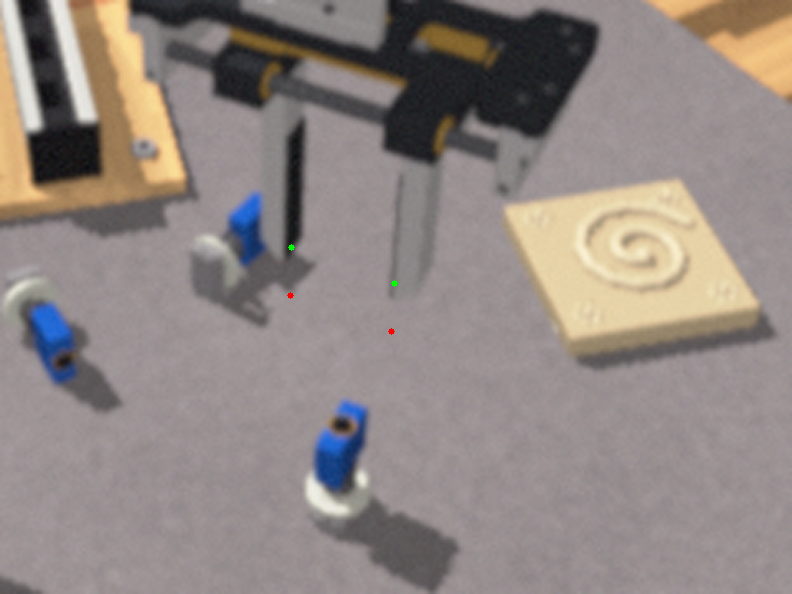

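Two cameras place the standing nut near (0.520, -0.262), centred between the fingers at wrist (332,225). I'll descend vertically in two stages.

```bash
python3 - <<'E'
from h import *
Rt=frame(-Z,az(-60));print(plan([.5202,-.2612,.08],Rt),plan([.5202,-.2612,.024],Rt))
E
```

```text
(array([ 3.077,  0.103, -0.052]), array([0.098, 0.057, 0.022])) (array([ 5.317,  0.107, -0.063]), array([0.098, 0.057, 0.022]))
```

Emit:
arm_command --deltas '[{"translation": [1.0,0.05,-0.05],"turn": [0.1,0.06,0.02]},{"translation": [2.0,0.1,-0.05],"turn": [0.1,0.06,0.02]},{"translation": [3.08,0.1,-0.05],"turn": [0.1,0.06,0.02]},{"translation": [3.08,0.1,-0.05],"turn": [0.1,0.06,0.02]},{"translation": [3.08,0.1,-0.05],"turn": [0.1,0.06,0.02]}]' --gripper 50

```text
time_s: 16.68
ee_pos: [0.5197, -0.2612, 0.0799]
eef_rot: [-1.461, 1.569, 2.204]
force: [0.9, 0.4, 1.1]
grip_width: 0.05
```

```bash
python3 g.py w17 nut_grip .047 nut_collar .011;python3 - <<'E'
from h import *
save('side','s17')
np.set_printoptions(precision=4,suppress=True)
Rt=frame(-Z,az(-60));print(plan([.5202,-.2612,.024],Rt))
a=cv2.imread('pics/s17.png')[250:400,300:500]
b=cv2.imread('pics/w17.png')[150:330,210:450]
cv2.imwrite('pics/c17.png',np.hstack([cv2.resize(a,(400,300),interpolation=2),cv2.resize(b,(400,300),interpolation=2)]))
E
```

```text
16.6833 [ 0.5197 -0.2612  0.0799] [-1.461   1.5692  2.2035] [-0.529   0.4847  1.5445  0.0007  1.1139  0.5185]
nut_grip [157.   48.7] 0.96 [ 0.5827 -0.0963  0.047 ]
nut_grip [108.5 222. ] 0.89 [ 0.4617 -0.1167  0.047 ]
nut_grip [330.3 255.1] 0.78 [ 0.5201 -0.2624  0.047 ]
nut_collar [ 76.7 196.7] 0.92 [ 0.4464 -0.0596  0.011 ]
nut_collar [  7.3 253.6] 0.74 [0.3464 0.0098 0.011 ]
nut_collar [148.   94.6] 0.59 [ 0.5494 -0.087   0.011 ]
nut_collar [330.4 238.5] 0.57 [ 0.5219 -0.2614  0.011 ]
(array([ 2.331, -0.046,  0.007]), array([-0.012, -0.029, -0.032]))
```

View pics/c17.png

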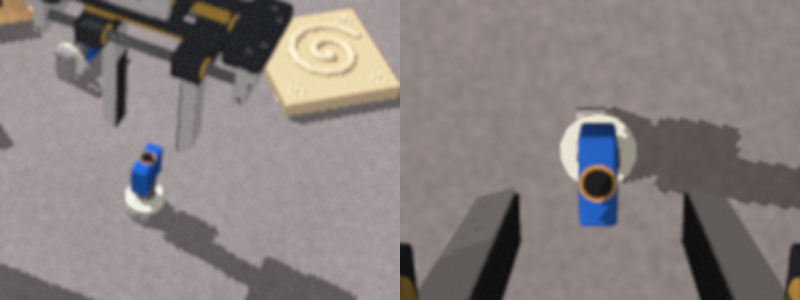

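Emit:
arm_command --deltas '[{"translation": [0.9,0,0.02],"turn": [0,0,0]},{"translation": [1.7,0,0.02],"turn": [0,0,0]},{"translation": [2.2,0,0.02],"turn": [0,0,0]},{"translation": [2.3,0,0.02],"turn": [0,0,0]},{"translation": [2.3,0,0.02],"turn": [0,0,0]}]'

```text
time_s: 17.3
ee_pos: [0.5196, -0.2619, 0.0231]
eef_rot: [2.991, 1.57, 0.372]
force: [-0.2, -0.7, 0.3]
grip_width: 0.0502
```

```bash
python3 g.py w18;python3 - <<'E'
from h import *
save('side','s18')
a=cv2.imread('pics/s18.png')[280:380,310:443]
b=cv2.imread('pics/w18.png')[180:360,210:450]
cv2.imwrite('pics/c18.png',np.hstack([cv2.resize(a,(400,300),interpolation=2),cv2.resize(b,(400,300),interpolation=2)]))
E
```

```text
17.3 [ 0.5196 -0.2619  0.0231] [2.9914 1.5697 0.3722] [-0.5303  0.5604  1.5791  0.001   1.0014  0.5176]
```

View pics/c18.png

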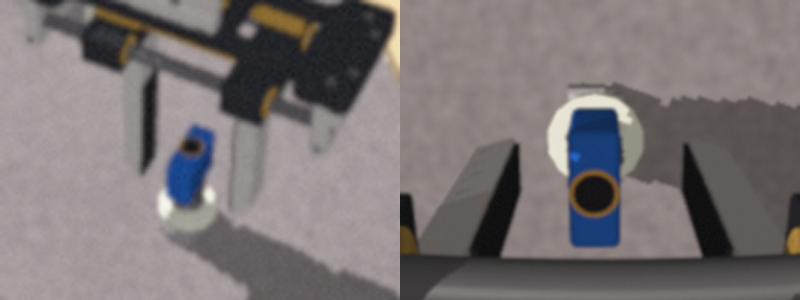

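```bash
python3 - <<'E'
from h import *
o=ctrl.get_obs();Rt=rot(o['eef_rot'])
a=cv2.imread('pics/s18.png')[280:380,310:443];a=cv2.resize(a,None,fx=6,fy=6,interpolation=2)
for x,c in((-.02,(255,0,0)),(-.01,(0,255,0)),(0,(0,0,255))):
  for s in(1,-1):
    P=[o['ee_pos']+Rt@np.array([x,s*y,z]) for y,z in((.025,-.008),(.025,.008),(.036,.008),(.036,-.008))]
    q=np.array([(proj('side',p)-[310,280])*6 for p in P]).astype(np.int32);cv2.polylines(a,[q],True,c,1)
# nut at (.52,-.262): foot
for z,c in((.033,(0,255,255)),(.061,(255,255,0))):
    P=[np.array([.5200,-.2624,z])+k*az(30)+m*az(120) for k,m in((.017,.007),(.017,-.007),(-.017,-.007),(-.017,.007))]
    q=np.array([(proj('side',p)-[310,280])*6 for p in P]).astype(np.int32);cv2.polylines(a,[q],True,c,1)
cv2.imwrite('pics/c19.png',a)
E
```

```text
(no output)
```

View pics/c19.png

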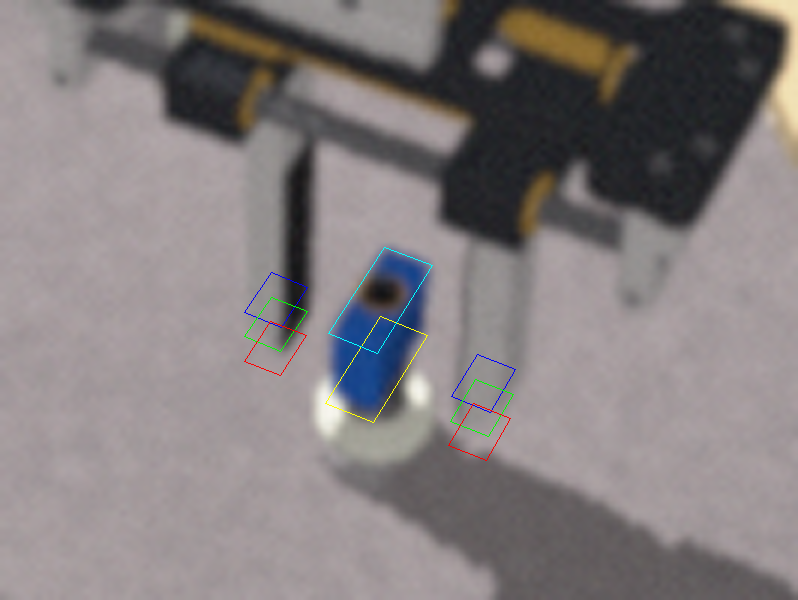

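The tip is about 33 mm up, level with the bottom of the grip and clear of the collar even when it's fully pressed. Closing.

Emit:
arm_command --deltas '[{"translation": [0,0,0],"turn": [0,0,0]},{"translation": [0,0,0],"turn": [0,0,0]},{"translation": [0,0,0],"turn": [0,0,0]},{"translation": [0,0,0],"turn": [0,0,0]},{"translation": [0,0,0],"turn": [0,0,0]},{"translation": [0,0,0],"turn": [0,0,0]},{"translation": [0,0,0],"turn": [0,0,0]},{"translation": [0,0,0],"turn": [0,0,0]},{"translation": [0,0,0],"turn": [0,0,0]}]' --gripper 3 --force 55

```text
time_s: 18.15
ee_pos: [0.5195, -0.2619, 0.023]
eef_rot: [2.805, 1.569, 0.186]
force: [0.2, -0.0, 1.1]
grip_width: 0.0135
```

```bash
python3 - <<'E'
from kin import *
o=ctrl.get_obs();print(o['ee_pos'],o['qpos'])
Rt=frame(-Z,az(70.85-90))
m=np.array([.578,.190])
for z in (.15,.08): e=np.array([*m,z]); print(plan(e,Rt),ik(e,Rt,[.26,.4,1.5,0,1.2,.6]))
R2=frame(-Z,az(70.85-180));print(ik(e,R2,[.26,.4,1.5,0,1.2,2.]))
E
```

```text
[ 0.5195 -0.2619  0.023 ] [-0.5303  0.5604  1.5796  0.0011  1.0006  0.5176]
(array([ -5.074, -14.498, -11.052]), array([-8.184, -0.012, -0.01 ])) (array([0.2574, 0.4661, 1.3973, 0.    , 1.2782, 0.5917]), np.float64(1.619619156953924e-21))
(array([ -2.274, -14.499, -11.048]), array([-8.184, -0.012, -0.01 ])) (array([0.2574, 0.5383, 1.4619, 0.    , 1.1414, 0.5917]), np.float64(2.167204534494437e-31))
(array([0.2574, 0.5383, 1.4619, 0.    , 1.1414, 2.1625]), np.float64(6.984277054221858e-31))
```

Emit:
arm_command --deltas '[{"translation": [-1,0,0],"turn": [0,0,0]},{"translation": [-2.5,0,0],"turn": [0,0,0]},{"translation": [-4,-1,-0.8],"turn": [-1,0,0]},{"translation": [-5,-2.2,-1.7],"turn": [-2,0,0]},{"translation": [-5.07,-3.4,-2.6],"turn": [-3,0,0]},{"translation": [-5.07,-4.6,-3.5],"turn": [-4,0,0]},{"translation": [-5.07,-5.8,-4.4],"turn": [-5,0,0]},{"translation": [-5.07,-7.0,-5.3],"turn": [-6,0,0]},{"translation": [-5.07,-8.2,-6.3],"turn": [-7,0,0]},{"translation": [-5.07,-9.4,-7.2],"turn": [-8,0,0]},{"translation": [-5.07,-10.6,-8.1],"turn": [-8.18,0,0]},{"translation": [-5.07,-11.8,-9.0],"turn": [-8.18,0,0]}]'

```text
time_s: 19.15
ee_pos: [0.567, 0.1079, 0.1498]
eef_rot: [2.048, 1.569, 0.144]
force: [-0.2, -0.9, -0.3]
grip_width: 0.0138
```

Emit:
arm_command --deltas '[{"translation": [0,-1.2,-0.95],"turn": [0,0,0]},{"translation": [0,-2.0,-1.6],"turn": [0,0,0]},{"translation": [0,-2.0,-1.6],"turn": [0,0,0]},{"translation": [0,-2.0,-1.6],"turn": [0,0,0]}]'

```text
time_s: 19.48
ee_pos: [0.5326, 0.1612, 0.1499]
eef_rot: [2.014, 1.569, 0.111]
force: [-0.4, -0.3, -0.5]
grip_width: 0.0133
```

```bash
python3 g.py w20 mark .053 rail_slot .053; python3 - <<'E'
from h import *
Rt=frame(-Z,az(70.85-90));print(plan([.578,.19,.15],Rt),ctrl.get_obs()['grip_width'])
save('side','s20')
cv2.imwrite('pics/c20.png',cv2.resize(cv2.imread('pics/s20.png')[100:280,180:420],None,fx=3.3,fy=3.3,interpolation=2))
E
```

```text
19.4833 [0.5326 0.1612 0.1499] [2.014  1.5694 0.1108] [ 0.2281  0.3526  1.5575 -0.0002  1.2301  0.5605]
rail_slot [371.9 178.8] 0.83 [0.5776 0.1903 0.053 ]
(array([-0.006,  1.278, -1.743]), array([-0.015, -0.007, -0.015])) 0.013664181230786833
```

View pics/w20.png

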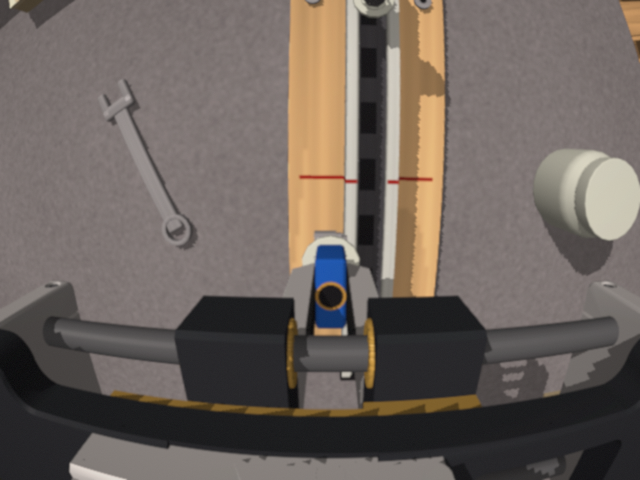

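View pics/c20.png

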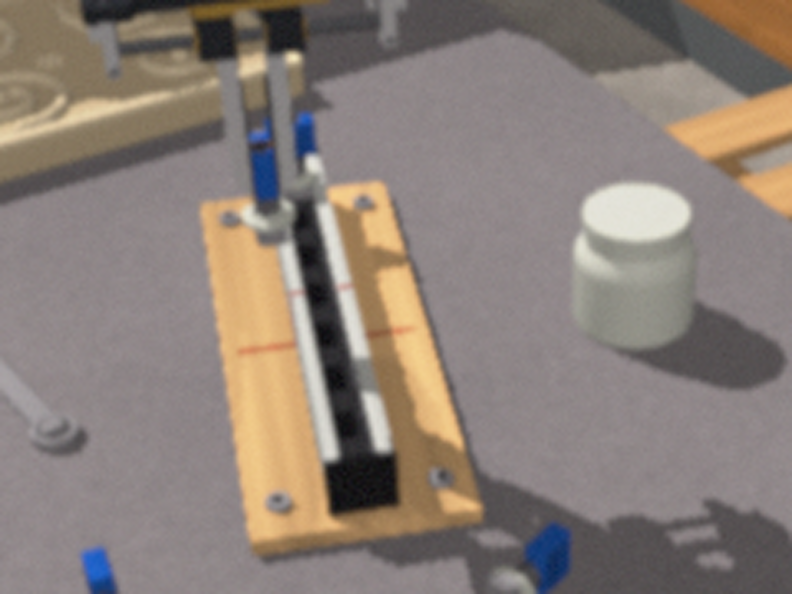

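```bash
python3 - <<'E'
import cv2,numpy as np
from h import *
w=cv2.imread('pics/w20.png')
for r in (30,60,100,140,181,200,220,240):
    g=w[r,335:410].astype(int).mean(1).round().astype(int);print(r,g.tolist())
E
```

```text
30 [157, 155, 154, 151, 151, 151, 151, 151, 153, 150, 143, 144, 170, 194, 201, 202, 200, 199, 200, 198, 198, 188, 165, 128, 84, 54, 47, 46, 46, 46, 45, 46, 47, 48, 48, 48, 47, 46, 47, 48, 44, 45, 45, 46, 47, 46, 46, 46, 47, 47, 52, 67, 85, 100, 113, 122, 125, 126, 125, 124, 125, 126, 126, 124, 122, 117, 115, 114, 112, 112, 110, 109, 110, 109, 110]
60 [157, 156, 155, 153, 153, 152, 153, 155, 154, 148, 136, 143, 173, 196, 202, 205, 204, 202, 202, 201, 197, 187, 164, 127, 81, 45, 32, 24, 23, 24, 24, 24, 23, 23, 22, 23, 23, 24, 24, 25, 25, 32, 43, 46, 48, 49, 50, 59, 65, 67, 73, 101, 143, 176, 192, 201, 202, 200, 199, 198, 198, 200, 200, 197, 178, 147, 123, 116, 114, 113, 112, 111, 110, 110, 112]
100 [159, 157, 156, 155, 155, 155, 156, 156, 152, 138, 133, 150, 178, 197, 203, 204, 202, 200, 199, 199, 195, 182, 156, 120, 77, 52, 47, 46, 43, 44, 46, 47, 46, 48, 47, 46, 46, 45, 47, 45, 45, 45, 46, 47, 46, 47, 48, 55, 66, 71, 81, 112, 150, 179, 195, 200, 202, 199, 198, 196, 197, 198, 200, 195, 175, 145, 123, 117, 115, 114, 113, 112, 112, 112, 112]
140 [157, 157, 157, 154, 154, 154, 157, 158, 
[... 999 characters left out ...]
4, 153, 153, 153, 154, 155, 155, 147, 138, 141, 164, 187, 197, 198, 198, 198, 195, 194, 190, 182, 159, 122, 79, 43, 26, 17, 20, 16, 20, 19, 18, 19, 20, 18, 20, 18, 19, 20, 25, 36, 42, 45, 45, 45, 50, 59, 67, 77, 103, 139, 172, 191, 196, 197, 197, 197, 194, 192, 194, 196, 191, 170, 131, 107, 104, 104, 103, 103, 104, 104, 104, 104, 106, 106, 107]
240 [206, 207, 207, 207, 206, 205, 202, 199, 193, 179, 160, 152, 166, 184, 195, 197, 195, 193, 189, 173, 142, 103, 60, 30, 21, 20, 18, 18, 20, 18, 17, 18, 18, 21, 20, 19, 19, 26, 32, 41, 43, 46, 47, 51, 61, 68, 76, 94, 130, 167, 189, 196, 197, 197, 196, 194, 193, 194, 195, 191, 170, 135, 109, 104, 104, 105, 104, 104, 105, 104, 106, 107, 107, 107, 108]
```

```bash
python3 - <<'E'
from h import *
np.set_printoptions(precision=4,suppress=True)
c=cal('wrist');print(ctrl.get_obs()['ee_pos'])
L=[onz('wrist',p,.053,c) for p in((346.5,60),(346.3,100),(345.7,140),(344.8,200),(344.8,220))]
Rr=[onz('wrist',p,.053,c) for p in((399.5,60),(399.5,100),(399,140),(397.3,200),(396.3,220))]
for a,b in zip(L,Rr): print(a,b,np.linalg.norm(a-b)*1000)
ctr=[(a+b)/2 for a,b in zip(L,Rr)]
for S in (L,Rr): 
    u=S[0]-S[-1];print(np.degrees(np.arctan2(u[1],u[0])))
print(onz('wrist',(372,181),.053,c), onz('wrist',(351,181.3),.053,c),onz('wrist',(393,181.7),.053,c))
# nut in hand: project model nut
o=ctrl.get_obs()
for z in (0,.009,.061): print(z,proj('wrist',o['ee_pos']+[0,0,z-.023],c))
E
python3 - <<'E'
import cv2
cv2.imwrite('pics/c21.png',cv2.resize(cv2.imread('pics/w20.png')[150:350,250:450],None,fx=3,fy=3,interpolation=2))
E
```

```text
[0.5335 0.1592 0.1497]
[0.5906 0.2832 0.053 ] [0.6302 0.271  0.053 ] 41.47105288664279
[0.5798 0.2528 0.053 ] [0.6192 0.2403 0.053 ] 41.37491809136881
[0.5691 0.2234 0.053 ] [0.6085 0.2105 0.053 ] 41.525267504501066
[0.5532 0.1793 0.053 ] [0.5926 0.1659 0.053 ] 41.611230739501984
[0.5481 0.1643 0.053 ] [0.587  0.1508 0.053 ] 41.215555505126495
70.32893336638197
70.23241115842123
[0.5781 0.1866 0.053 ] [0.5625 0.1917 0.053 ] [0.5937 0.1808 0.053 ]
0 [329.3761 258.3227]
0.009 [329.3564 262.7657]
0.061 [329.2063 297.3569]
```

View pics/c21.png

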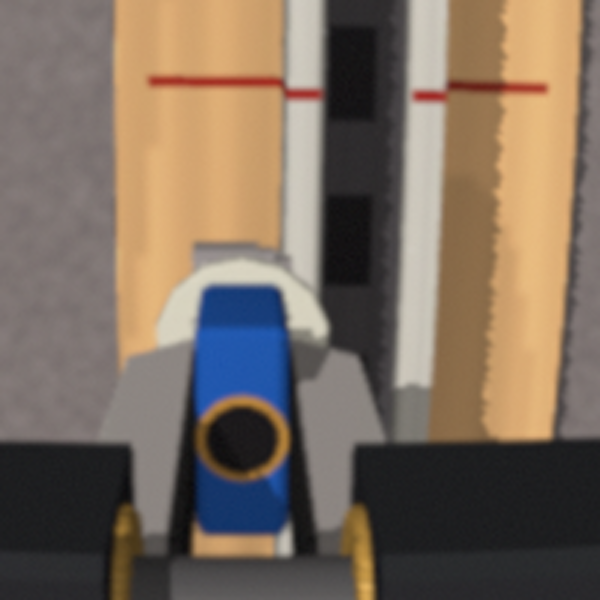

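```bash
python3 - <<'E'
from h import *
Rt=frame(-Z,az(70.6-90))
print(plan([.5774,.189,.15],Rt),plan([.5774,.189,.100],Rt),ctrl.get_obs()['ee_pos'])
E
```

```text
(array([-0.008,  1.265, -1.702]), array([ 0.031, -0.007, -0.014])) (array([ 1.992,  1.263, -1.701]), array([ 0.031, -0.007, -0.014])) [0.53350702 0.15924583 0.14974671]
```

Emit:
arm_command --deltas '[{"translation": [0,0.6,-0.85],"turn": [0.03,0,0]},{"translation": [0,1.26,-1.7],"turn": [0.03,0,0]},{"translation": [0.8,1.26,-1.7],"turn": [0.03,0,0]},{"translation": [1.6,1.26,-1.7],"turn": [0.03,0,0]},{"translation": [2.0,1.26,-1.7],"turn": [0.03,0,0]},{"translation": [2.0,1.26,-1.7],"turn": [0.03,0,0]},{"translation": [2.0,1.26,-1.7],"turn": [0.03,0,0]},{"translation": [2.0,1.26,-1.7],"turn": [0.03,0,0]}]'

```text
time_s: 20.35
ee_pos: [0.5775, 0.1898, 0.1012]
eef_rot: [2.131, 1.568, 0.222]
force: [0.2, -0.9, -1.3]
grip_width: 0.0139
```

```bash
python3 g.py w22 mark .053 rail_slot .053; python3 - <<'E'
from h import *
save('side','s22')
print(ctrl.get_obs()['ee_pos'])
a=cv2.imread('pics/s22.png')[130:250,220:340]
b=cv2.imread('pics/w22.png')[150:350,230:430]
cv2.imwrite('pics/c22.png',np.hstack([cv2.resize(a,(400,400),interpolation=2),cv2.resize(b,(400,400),interpolation=2)]))
E
```

```text
20.35 [0.5775 0.1898 0.1012] [2.1306 1.5677 0.222 ] [ 0.2573  0.5113  1.4496 -0.0001  1.1776  0.5951]
[0.57721714 0.18999614 0.100828  ]
```

View pics/c22.png

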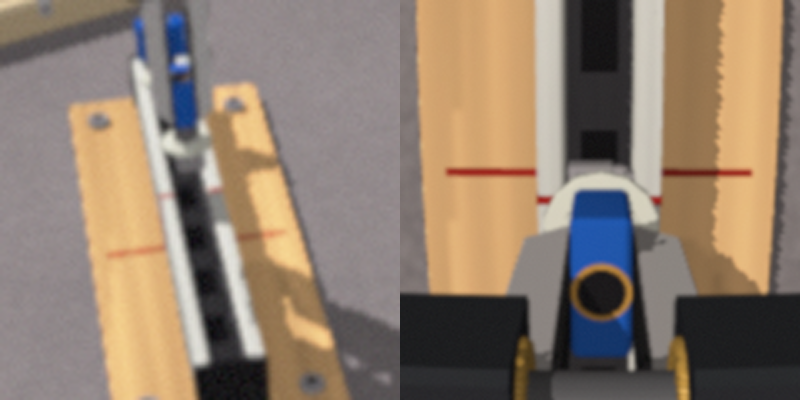

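```bash
python3 - <<'E'
from h import *
np.set_printoptions(precision=4,suppress=True)
c=cal('wrist');o=ctrl.get_obs();print(o['ee_pos'])
p=onz('wrist',(302.5,250),.053,c),onz('wrist',(358,250),.053,c);print(p,(p[0]+p[1])/2)
w=cv2.imread('pics/w22.png')
for r in (155,175,200,225,231,234,237,250):
    print(r,w[r,290:372].astype(int).mean(1).round().astype(int).tolist())
print('hole',onz('wrist',(230+200/2,150+293/2),.061+.1008-.023,c), 'footfront', [proj('wrist',o['ee_pos']+[0,0,-.014]+rot(o['eef_rot'])@np.array([0,y,-.017]),c) for y in(-.0095,.0095)])
E
```

```text
[0.5772 0.19   0.1008]
(array([0.5597, 0.1944, 0.053 ]), array([0.5948, 0.1821, 0.053 ])) [0.5772 0.1883 0.053 ]
155 [161, 159, 158, 157, 156, 155, 160, 175, 191, 201, 203, 203, 202, 200, 200, 198, 197, 197, 192, 179, 156, 124, 91, 63, 48, 45, 46, 46, 47, 42, 38, 25, 20, 21, 23, 23, 22, 22, 20, 22, 22, 20, 22, 22, 21, 22, 24, 23, 30, 38, 43, 48, 47, 46, 49, 71, 115, 163, 187, 197, 200, 201, 201, 199, 198, 197, 196, 194, 197, 200, 198, 179, 142, 119, 118, 117, 118, 119, 117, 118, 117, 115]
175 [159, 159, 158, 157, 157, 155, 159, 174, 190, 198, 200, 201, 202, 201, 198, 197, 196, 195, 190, 178, 156, 126, 92, 64, 49, 45, 46, 45, 45, 43, 36, 26, 21, 23, 19, 22, 21, 21, 22, 19, 20, 20, 21, 24, 20, 21, 21, 21, 28, 38, 43, 46, 46, 47, 57, 78, 120, 165, 188, 196, 199, 200, 200, 198, 196, 194, 195, 197, 200, 198, 192, 170, 141, 121, 117, 117, 117, 118, 117, 118, 116, 116]
200 [159, 159, 157, 156, 155, 156, 157, 170, 186, 195, 197, 198, 200, 199, 196, 195, 194, 193, 188, 178, 159, 130, 96, 65, 48, 43, 44, 44, 45, 45, 46, 44, 45, 46, 45, 45, 45, 45, 44, 44, 46, 46, 45, 45, 46, 45, 44, 44, 45, 44
[... 1505 characters left out ...]
82, 186, 189, 192, 195, 197, 195, 190, 186, 181, 174, 165, 159, 153, 150, 148, 141, 132, 129, 129, 131, 146, 173, 190, 196, 196, 195, 194, 192, 191, 191, 191, 193, 193, 180, 144, 100, 71, 64, 64, 63, 64, 63, 63, 63, 63, 63]
250 [159, 158, 158, 156, 155, 155, 153, 142, 116, 87, 77, 76, 75, 80, 101, 143, 182, 202, 206, 205, 205, 205, 206, 205, 202, 187, 153, 108, 78, 71, 71, 68, 71, 69, 68, 71, 69, 69, 68, 67, 70, 69, 68, 68, 67, 68, 67, 66, 66, 68, 68, 62, 59, 73, 118, 167, 196, 203, 205, 204, 203, 203, 205, 200, 183, 148, 109, 80, 70, 73, 87, 105, 113, 114, 116, 115, 115, 114, 115, 114, 113, 114]
hole [0.5776 0.1902 0.1388] footfront [array([312.6354, 234.1449]), array([346.0865, 234.1682])]
```

```bash
python3 - <<'E'
from h import *
np.set_printoptions(precision=2,suppress=True)
c=cal('wrist');o=ctrl.get_obs();Rt=rot(o['eef_rot']);Rt=frame(-Z,Rt[:,1])
for r,l,rr in((155,296.8,362.1),(175,296.9,361.9),(200,297,361.3),(225,297.4,360.6),(234,297.1,360.8)):
    p=(onz('wrist',(l,r),.053,c)+onz('wrist',(rr,r),.053,c))/2
    print(Rt.T@(p-o['ee_pos'])*1000,np.linalg.norm(onz('wrist',(l,r),.053,c)-onz('wrist',(rr,r),.053,c))*1000)
p=np.array([.5772,.1883,.053]);print('mark',Rt.T@(p-o['ee_pos'])*1000)
print('hole',Rt.T@(onz('wrist',(330,296.5),.1388,c)-o['ee_pos'])*1000)
E
```

```text
[ 47.83  -0.08 -61.34] 41.86281986961035
[ 47.83  -0.11 -48.4 ] 41.89857554165403
[ 47.83  -0.26 -32.08] 41.84460069720434
[ 47.83  -0.36 -15.47] 41.65092565742106
[47.83 -0.39 -9.39] 42.207354722243984
mark [47.83  0.43  1.61]
hole [-37.97   0.39  -0.36]
```

Emit:
arm_command --deltas '[{"translation": [0.3,-0.02,0.065],"turn": [0.05,0,0]},{"translation": [0.6,-0.02,0.065],"turn": [0.05,0,0]},{"translation": [0.84,-0.02,0.065],"turn": [0.05,0,0]},{"translation": [0.84,-0.02,0.065],"turn": [0.05,0,0]},{"translation": [0.84,-0.02,0.065],"turn": [0.05,0,0]}]'

```text
time_s: 20.97
ee_pos: [0.5756, 0.1886, 0.0782]
eef_rot: [1.698, 1.571, -0.214]
force: [-0.0, 0.8, -0.4]
grip_width: 0.0136
```

```bash
python3 g.py w23; python3 - <<'E'
from h import *
save('side','s23')
print(ctrl.get_obs()['ee_pos'])
a=cv2.imread('pics/s23.png')[140:240,230:330]
b=cv2.imread('pics/w23.png')[180:300,270:390]
cv2.imwrite('pics/c23.png',np.hstack([cv2.resize(a,(400,400),interpolation=2),cv2.resize(b,(400,400),interpolation=2)]))
E
```

```text
20.9667 [0.5756 0.1886 0.0782] [ 1.6985  1.5705 -0.2138] [ 0.2562  0.5347  1.472  -0.0001  1.1347  0.5977]
[0.57596577 0.18867974 0.07896653]
```

View pics/c23.png

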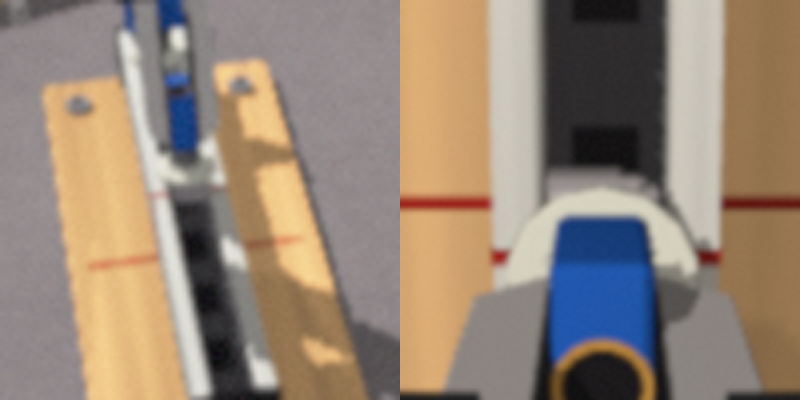

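```bash
python3 - <<'E'
from h import *
np.set_printoptions(precision=2,suppress=True)
c=cal('wrist');o=ctrl.get_obs();Rt=rot(o['eef_rot']);Rt=frame(-Z,Rt[:,1])
w=cv2.imread('pics/w23.png').astype(int)
def cross(row,lo_,hi_,sgn,ch=None):
    g=w[row].mean(1) if ch is None else w[row,:,ch]; d=np.diff(g)[lo_:hi_]*sgn; i=d.argmax(); 
    wts=np.clip(d[max(i-2,0):i+3],0,None);return lo_+max(i-2,0)+0.5+(wts*np.arange(len(wts))).sum()/wts.sum()
for r in (150,170,190,200,210,220,228):
    li=cross(r,285,305,1,0);ri=cross(r,355,378,-1,0);si=cross(r,306,325,-1);sr=cross(r,340,362,1)
    p=[onz('wrist',(k,r),.053,c) for k in(li,ri,si,sr)]
    print(r,np.array([li,ri,si,sr]),'outer ctr',(Rt.T@((p[0]+p[1])/2-o['ee_pos']))[1]*1000,np.linalg.norm(p[0]-p[1])*1000,'slot ctr',(Rt.T@((p[2]+p[3])/2-o['ee_pos']))[1]*1000,np.linalg.norm(p[2]-p[3])*1000)
for r in (231,232,233,234,235): print(r,w[r,305:365].mean(1).round().astype(int).tolist())
# blue edges
for r in (250,260,270):
    b=w[r,:,0]-w[r,:,2]; print('blue',r,np.nonzero(b[300:365]>40)[0][[0,-1]]+300)
E
```

```text
150 [295.72 367.27 311.42 349.79] outer ctr 1.2310386452296815 41.65450554644335 slot ctr 0.7074469329866035 22.28674020360672
170 [295.79 366.91 311.55 349.65] outer ctr 1.1586214218969146 41.61383864717645 slot ctr 0.7122614969237541 22.2439053328149
190 [296.03 366.67 312.13 349.67] outer ctr 1.1696656413847872 41.62092733748705 slot ctr 0.899736124310937 22.07045292175439
200 [296.23 366.62 312.24 349.71] outer ctr 1.21759241953844 41.64898113278342 slot ctr 0.9495724921235555 22.123540809289572
210 [296.48 366.34 312.19 349.47] outer ctr 1.2163211451212188 41.53080915739308 slot ctr 0.8668287492031611 22.11087359071544
220 [296.69 366.11 312.23 349.54] outer ctr 1.2165339653583866 41.48376996220323 slot ctr 0.9067705277800908 22.247608291929787
228 [296.68 366.08 312.22 349.41] outer ctr 1.2116703426738837 41.65520326790355 slot ctr 0.869133680071132 22.27915438303787
231 [193, 192, 191, 190, 184, 169, 145, 116, 89, 85, 92, 96, 97, 97, 98, 97, 96, 96, 95, 95, 94, 93, 93, 94, 94, 94, 94, 95, 95, 93, 84, 66, 53, 48, 48, 47, 47, 47, 45, 45, 46, 45, 45, 63, 99, 146, 179, 194, 197, 1
[... 596 characters left out ...]
 195, 193, 193, 191, 191, 191, 193, 194, 192]
234 [193, 192, 191, 190, 184, 170, 146, 120, 110, 123, 137, 140, 141, 142, 142, 141, 142, 141, 140, 141, 141, 141, 140, 140, 141, 141, 141, 139, 139, 138, 137, 134, 134, 135, 137, 136, 126, 112, 94, 74, 64, 60, 55, 73, 112, 151, 181, 194, 198, 197, 196, 197, 194, 191, 190, 190, 192, 193, 194, 193]
235 [192, 192, 191, 190, 184, 169, 146, 121, 112, 127, 140, 145, 146, 146, 145, 147, 147, 146, 145, 145, 146, 146, 145, 147, 151, 153, 151, 147, 144, 142, 140, 139, 139, 144, 145, 143, 129, 112, 98, 90, 89, 82, 67, 73, 110, 151, 182, 194, 197, 196, 196, 195, 194, 191, 191, 190, 192, 194, 194, 192]
blue 250 [317 343]
blue 260 [315 345]
blue 270 [315 346]
```

```bash
python3 - <<'E'
from h import *
np.set_printoptions(precision=2,suppress=True)
c=cal('wrist');o=ctrl.get_obs();Rt=rot(o['eef_rot']);Rt=frame(-Z,Rt[:,1])
w=cv2.imread('pics/w23.png').astype(int);print(np.argwhere((w[235:265,295:370,2]-w[235:265,295:370,1])>70)[:,0].mean()+235)
for px in((299,257.1),(363,257.1)): print(Rt.T@(onz('wrist',px,.053,c)-o['ee_pos'])*1000)
print(o['ee_pos'],o['force'])
E
```

```text
251.8181818181818
[ 25.97 -18.57   0.15]
[25.97 20.58  0.15]
[0.58 0.19 0.08] [-0.47  0.76 -1.04]
```

Emit:
arm_command --deltas '[{"translation": [0,0.03,0.015],"turn": [0,0,0]},{"translation": [0,0.03,0.015],"turn": [0,0,0]},{"translation": [0.1,0.03,0.015],"turn": [0,0,0]},{"translation": [0.2,0.03,0.015],"turn": [0,0,0]},{"translation": [0.3,0.03,0.015],"turn": [0,0,0]},{"translation": [0.3,0.03,0.015],"turn": [0,0,0]}]'

```text
time_s: 21.57
ee_pos: [0.5762, 0.1879, 0.0707]
eef_rot: [1.905, 1.57, -0.007]
force: [-0.5, 0.1, -0.8]
grip_width: 0.0136
```

Emit:
arm_command --deltas '[{"translation": [0.05,0,0],"turn": [0,0,0]},{"translation": [0.1,0,0],"turn": [0,0,0]},{"translation": [0.15,0,0],"turn": [0,0,0]},{"translation": [0.15,0,0],"turn": [0,0,0]}]'

```text
time_s: 21.9
ee_pos: [0.5764, 0.188, 0.0674]
eef_rot: [2.086, 1.57, 0.173]
force: [-0.3, 0.7, -0.8]
grip_width: 0.0134
```

```bash
python3 g.py w24; python3 - <<'E'
from h import *
save('side','s24')
print(ctrl.get_obs()['ee_pos'],ctrl.get_obs()['force'])
a=cv2.imread('pics/s24.png')[140:240,230:330]
b=cv2.imread('pics/w24.png')[180:300,270:390]
cv2.imwrite('pics/c24.png',np.hstack([cv2.resize(a,(400,400),interpolation=2),cv2.resize(b,(400,400),interpolation=2)]))
E
```

```text
21.9 [0.5764 0.188  0.0674] [2.0858 1.5698 0.1734] [ 0.2549  0.5484  1.4787 -0.0001  1.1135  0.5966]
[0.57649015 0.18802716 0.06760567] [-0.56149815 -0.63481586 -0.56327837]
```

View pics/c24.png

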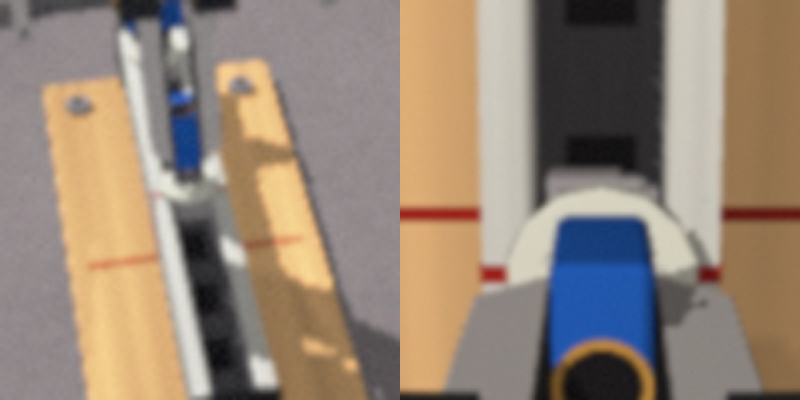

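```bash
python3 - <<'E'
from h import *
np.set_printoptions(precision=2,suppress=True)
c=cal('wrist');o=ctrl.get_obs();Rt=rot(o['eef_rot']);Rt=frame(-Z,Rt[:,1])
w=cv2.imread('pics/w24.png').astype(int)
for a,b in((295,301),(360,366)):
    q=w[255:270,a:b];m=(q[...,2]-q[...,1])>50;r=np.argwhere(m)[:,0].mean()+255;print(r,Rt.T@(onz('wrist',((a+b-1)/2,r),.053,c)-o['ee_pos'])*1000)
E
```

```text
262.0 [ 14.61 -18.56  -0.21]
261.8 [14.61 19.26 -0.34]
```

Emit:
arm_command --deltas '[{"translation": [0.05,0,0],"turn": [0,0,0]},{"translation": [0.1,0,0],"turn": [0,0,0]},{"translation": [0.15,0,0],"turn": [0,0,0]},{"translation": [0.2,0,0],"turn": [0,0,0]},{"translation": [0.2,0,0],"turn": [0,0,0]},{"translation": [0.2,0,0],"turn": [0,0,0]}]'

```text
time_s: 22.5
ee_pos: [0.5766, 0.188, 0.0628]
eef_rot: [2.096, 1.569, 0.184]
force: [-1.8, -0.5, 2.8]
grip_width: 0.0139
```

The mark now lines up with the nut's axis to within 0.1 mm, and the collar has landed at 2.8 N. Now I'll press down about 8 mm.

Emit:
arm_command --deltas '[{"translation": [0.08,0,0],"turn": [0,0,0]},{"translation": [0.16,0,0],"turn": [0,0,0]},{"translation": [0.24,0,0],"turn": [0,0,0]},{"translation": [0.32,0,0],"turn": [0,0,0]},{"translation": [0.34,0,0],"turn": [0,0,0]},{"translation": [0.34,0,0],"turn": [0,0,0]},{"translation": [0.34,0,0],"turn": [0,0,0]}]'

```text
time_s: 23.08
ee_pos: [0.5767, 0.1881, 0.0548]
eef_rot: [2.11, 1.569, 0.198]
force: [-3.5, -1.8, 10.2]
grip_width: 0.0136
```

```bash
python3 g.py w25; python3 - <<'E'
from h import *
save('side','s25')
print(ctrl.get_obs()['ee_pos'],ctrl.get_obs()['force'],ctrl.get_obs()['moment'])
a=cv2.imread('pics/s25.png')[140:240,230:330]
b=cv2.imread('pics/w25.png')[180:300,270:390]
cv2.imwrite('pics/c25.png',np.hstack([cv2.resize(a,(400,400),interpolation=2),cv2.resize(b,(400,400),interpolation=2)]))
E
```

```text
23.0833 [0.5767 0.1881 0.0548] [2.1104 1.5687 0.1981] [ 0.2549  0.5643  1.4865 -0.0001  1.0887  0.5966]
[0.57671042 0.18806885 0.05482052] [-3.26972591 -1.3271093  10.30930713] [-0.2576657   0.66803877  0.02301086]
```

View pics/c25.png

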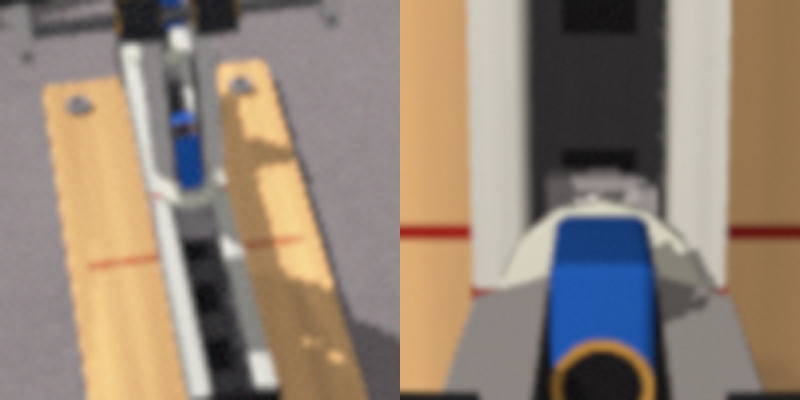

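The force is 10.2 N, which matches about 9 mm of spring travel, so the foot is clear below the lips. Now the clockwise turn, which is positive about the tool's down axis.

Emit:
arm_command --deltas '[{"translation": [0,0,0],"turn": [1,0,0]},{"translation": [0,0,0],"turn": [2,0,0]},{"translation": [0,0,0],"turn": [3,0,0]},{"translation": [0,0,0],"turn": [4,0,0]},{"translation": [0,0,0],"turn": [5,0,0]},{"translation": [0,0,0],"turn": [6,0,0]},{"translation": [0,0,0],"turn": [6,0,0]}]'

```text
time_s: 23.77
ee_pos: [0.5772, 0.1884, 0.0551]
eef_rot: [2.73, 1.567, 0.288]
force: [-1.5, 0.5, 10.7]
grip_width: 0.0138
```

```bash
python3 - <<'E'
from h import *
o=ctrl.get_obs();print({k:np.round(o[k],4) for k in('ee_pos','force','moment','grip_width')},rot(o['eef_rot'])[:,1].round(3),np.degrees(np.arctan2(*rot(o['eef_rot'])[[1,0],1])))
E
```

```text
{'ee_pos': array([0.5772, 0.1884, 0.0551]), 'force': array([-1.5144,  0.5212, 10.7234]), 'moment': array([ 0.0462,  0.1504, -0.0311]), 'grip_width': np.float64(0.0138)} [ 0.644 -0.765  0.002] -49.89120425913393
```

Emit:
arm_command --deltas '[{"translation": [0,0,0],"turn": [1.1,0,0]},{"translation": [0,0,0],"turn": [2.2,0,0]},{"translation": [0,0,0],"turn": [3.3,0,0]},{"translation": [0,0,0],"turn": [4.4,0,0]},{"translation": [0,0,0],"turn": [5.5,0,0]},{"translation": [0,0,0],"turn": [6.6,0,0]},{"translation": [0,0,0],"turn": [7.7,0,0]},{"translation": [0,0,0],"turn": [8.8,0,0]},{"translation": [0,0,0],"turn": [9.9,0,0]},{"translation": [0,0,0],"turn": [11,0,0]},{"translation": [0,0,0],"turn": [11.9,0,0]},{"translation": [0,0,0],"turn": [11.9,0,0]}]'

```text
time_s: 24.77
ee_pos: [0.5758, 0.1901, 0.0548]
eef_rot: [-1.431, 1.568, 1.374]
force: [-8.6, 10.1, 11.0]
grip_width: 0.0137
```

```bash
cat > st.py <<'E'
from h import *
import sys
o=ctrl.get_obs();print({k:np.round(o[k],4) for k in('time_s','ee_pos','force','moment','grip_width')},rot(o['eef_rot'])[:,0].round(3),np.degrees(np.arctan2(*rot(o['eef_rot'])[[1,0],1])))
if len(sys.argv)>1:
    n=sys.argv[1];save('wrist','w'+n);save('side','s'+n)
    a=cv2.imread(f'pics/s{n}.png')[140:240,230:330]
    b=cv2.imread(f'pics/w{n}.png')[170:350,240:420]
    cv2.imwrite(f'pics/c{n}.png',np.hstack([cv2.resize(a,(400,400),interpolation=2),cv2.resize(b,(400,400),interpolation=2)]))
E
python3 st.py 26
```

```text
{'time_s': np.float64(24.7667), 'ee_pos': array([0.5758, 0.1901, 0.0548]), 'force': array([-8.5946, 10.1271, 10.9949]), 'moment': array([2.4024, 1.8117, 0.1195]), 'grip_width': np.float64(0.0137)} [ 0.001  0.003 -1.   ] -109.32048778541025
```

View pics/c26.png

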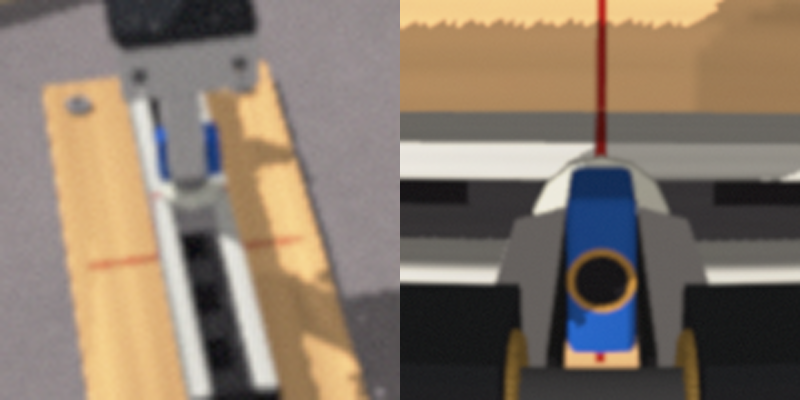

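It has turned a quarter (tool y at -109.3°, the goal being -109.4°), and the red line passes through the nut's axis at col 330. There is a sideways load of about 12 N, so I'll ease the command in that direction before letting it rise.

Emit:
arm_command --deltas '[{"translation": [0,-0.02,0.03],"turn": [0,0,0]},{"translation": [0,-0.04,0.06],"turn": [0,0,0]},{"translation": [0,-0.04,0.06],"turn": [0,0,0]},{"translation": [0,-0.04,0.06],"turn": [0,0,0]}]'

```text
time_s: 25.2
ee_pos: [0.5755, 0.1903, 0.0547]
eef_rot: [-2.217, 1.568, 0.592]
force: [-2.8, 4.0, 9.0]
grip_width: 0.0134
```

```bash
python3 st.py
```

```text
{'time_s': np.float64(25.2), 'ee_pos': array([0.5755, 0.1903, 0.0547]), 'force': array([-2.8261,  4.0079,  8.9664]), 'moment': array([0.8462, 0.6481, 0.085 ]), 'grip_width': np.float64(0.0134)} [ 0.002  0.002 -1.   ] -109.05076737983796
```

Emit:
arm_command --deltas '[{"translation": [0,-0.015,0.03],"turn": [-0.05,0,0]},{"translation": [0,-0.02,0.05],"turn": [-0.05,0,0]},{"translation": [0,-0.02,0.05],"turn": [-0.05,0,0]},{"translation": [0,-0.02,0.05],"turn": [-0.05,0,0]}]'

```text
time_s: 25.53
ee_pos: [0.5754, 0.1905, 0.0551]
eef_rot: [-2.641, 1.567, 0.172]
force: [0.9, -1.4, 9.9]
grip_width: 0.0134
```

```bash
python3 st.py 27
```

```text
{'time_s': np.float64(25.5333), 'ee_pos': array([0.5754, 0.1905, 0.0551]), 'force': array([ 0.8614, -1.3583,  9.9378]), 'moment': array([-0.12  , -0.2351, -0.0074]), 'grip_width': np.float64(0.0134)} [ 0.004  0.001 -1.   ] -108.82089385678368
```

View pics/c27.png

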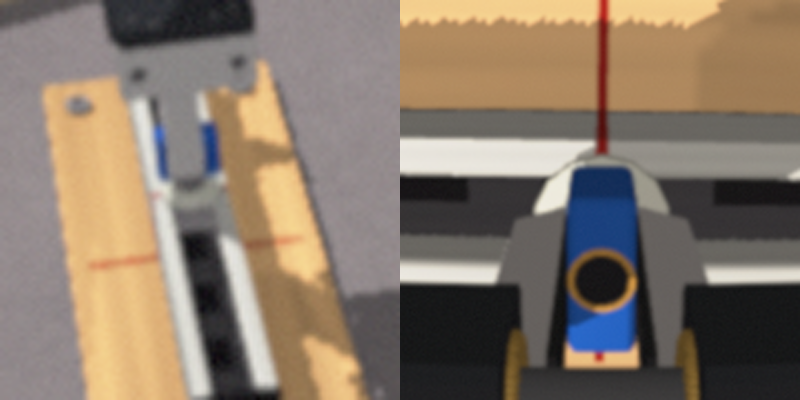

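Emit:
arm_command --deltas '[{"translation": [-0.05,0,0],"turn": [0.12,0,0]},{"translation": [-0.1,0,0],"turn": [0.12,0,0]},{"translation": [-0.14,0,0],"turn": [0.12,0,0]},{"translation": [-0.14,0,0],"turn": [0.12,0,0]},{"translation": [-0.14,0,0],"turn": [0.12,0,0]}]'

```text
time_s: 26.05
ee_pos: [0.5753, 0.1905, 0.0585]
eef_rot: [-2.615, 1.567, 0.188]
force: [1.9, -0.4, 7.2]
grip_width: 0.0138
```

Emit:
arm_command --deltas '[{"translation": [-0.03,0,0],"turn": [0,0,0]},{"translation": [-0.06,0,0],"turn": [0,0,0]},{"translation": [-0.06,0,0],"turn": [0,0,0]},{"translation": [-0.06,0,0],"turn": [0,0,0]}]'

```text
time_s: 26.38
ee_pos: [0.5753, 0.1905, 0.0598]
eef_rot: [-2.623, 1.567, 0.18]
force: [2.4, -0.8, 5.8]
grip_width: 0.0137
```

```bash
python3 st.py 28
```

```text
{'time_s': np.float64(26.3833), 'ee_pos': array([0.5753, 0.1905, 0.0598]), 'force': array([ 2.3589, -0.754 ,  5.781 ]), 'moment': array([ 0.0008, -0.4936,  0.0412]), 'grip_width': np.float64(0.0137)} [ 0.004  0.001 -1.   ] -109.4178615729659
```

The force is 5.8 N, so the spring is compressed about 4.2 mm. That puts the nut near -15.2 mm, already above the "not caught" level. A bit further.

Emit:
arm_command --deltas '[{"translation": [-0.03,0,0],"turn": [0,0,0]},{"translation": [-0.06,0,0],"turn": [0,0,0]},{"translation": [-0.06,0,0],"turn": [0,0,0]},{"translation": [-0.06,0,0],"turn": [0,0,0]}]'

```text
time_s: 26.82
ee_pos: [0.5749, 0.1904, 0.061]
eef_rot: [-2.604, 1.568, 0.199]
force: [2.7, 0.1, 4.5]
grip_width: 0.014
```

Emit:
arm_command --deltas '[{"translation": [-0.02,0,0],"turn": [0,0,0]},{"translation": [-0.04,0,0],"turn": [0,0,0]},{"translation": [-0.04,0,0],"turn": [0,0,0]}]'

```text
time_s: 27.07
ee_pos: [0.5744, 0.1904, 0.0617]
eef_rot: [-2.632, 1.569, 0.17]
force: [1.8, -0.0, 3.9]
grip_width: 0.0134
```

```bash
python3 st.py 29
```

```text
{'time_s': np.float64(27.0667), 'ee_pos': array([0.5744, 0.1904, 0.0617]), 'force': array([ 1.7851e+00, -3.7000e-03,  3.8546e+00]), 'moment': array([ 0.1092, -0.5834,  0.0307]), 'grip_width': np.float64(0.0134)} [ 0.002  0.    -1.   ] -109.41911956424215
```

View pics/c29.png

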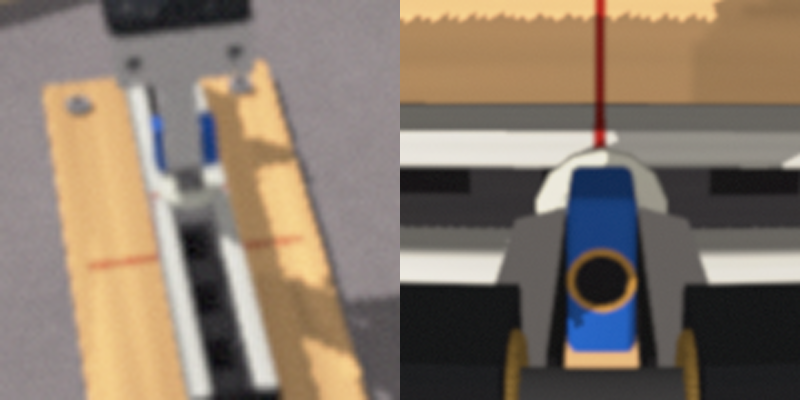

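Emit:
arm_command --deltas '[{"translation": [-0.03,0,0],"turn": [0,0,0]},{"translation": [-0.03,0,0],"turn": [0,0,0]},{"translation": [-0.03,0,0],"turn": [0,0,0]}]'

```text
time_s: 27.42
ee_pos: [0.5742, 0.1903, 0.0623]
eef_rot: [-2.63, 1.57, 0.173]
force: [2.2, 0.6, 4.4]
grip_width: 0.0135
```

Emit:
arm_command --deltas '[{"translation": [-0.04,0,0],"turn": [0,0,0]},{"translation": [-0.04,0,0],"turn": [0,0,0]},{"translation": [-0.04,0,0],"turn": [0,0,0]}]'

```text
time_s: 27.67
ee_pos: [0.5741, 0.1903, 0.0625]
eef_rot: [-2.719, 1.57, 0.084]
force: [5.5, 1.6, -5.6]
grip_width: 0.0137
```

```bash
python3 st.py 30
```

```text
{'time_s': np.float64(27.6667), 'ee_pos': array([0.5741, 0.1903, 0.0625]), 'force': array([ 5.5072,  1.5917, -5.5705]), 'moment': array([ 0.349 , -1.2019,  0.079 ]), 'grip_width': np.float64(0.0137)} [ 0.  0. -1.] -109.41700119593922
```

The force reversed sharply at z = 0.0625, just past 4.4 N. That is the hard stop at about -13.5 mm, so the grooves are caught. I'll ease back and release.

Emit:
arm_command --deltas '[{"translation": [0.035,0,0],"turn": [0,0,0]},{"translation": [0.035,0,0],"turn": [0,0,0]},{"translation": [0.035,0,0],"turn": [0,0,0]}]'

```text
time_s: 28.02
ee_pos: [0.5742, 0.1903, 0.0625]
eef_rot: [-2.696, 1.57, 0.106]
force: [1.0, 0.4, -0.2]
grip_width: 0.0136
```

Emit:
arm_command --deltas '[{"translation": [0,0,0],"turn": [0,0,0]},{"translation": [0,0,0],"turn": [0,0,0]},{"translation": [0,0,0],"turn": [0,0,0]},{"translation": [0,0,0],"turn": [0,0,0]},{"translation": [0,0,0],"turn": [0,0,0]},{"translation": [0,0,0],"turn": [0,0,0]}]' --gripper 46

```text
time_s: 28.52
ee_pos: [0.5743, 0.1903, 0.0624]
eef_rot: [-2.61, 1.57, 0.193]
force: [0.1, 0.6, -0.3]
grip_width: 0.0458
```

Emit:
arm_command --deltas '[{"translation": [-0.8,0,0],"turn": [0,0,0]},{"translation": [-2,0,0],"turn": [0,0,0]},{"translation": [-3.4,0,0],"turn": [0,0,0]},{"translation": [-4.8,0,0],"turn": [0,0,0]},{"translation": [-5,0,0],"turn": [0,0,0]},{"translation": [-5,0,0],"turn": [0,0,0]},{"translation": [-5,0,0],"turn": [0,0,0]}]'

```text
time_s: 29.1
ee_pos: [0.5739, 0.1902, 0.1867]
eef_rot: [-2.775, 1.57, 0.028]
force: [-0.3, 0.4, -1.4]
grip_width: 0.0457
```

```bash
python3 g.py w31 nut_grip .0865 rail_slot .053 mark .053; python3 - <<'E'
from h import *
save('side','s31');t=save('top','t31')
a=cv2.imread('pics/s31.png')[120:240,210:330]
b=cv2.imread('pics/t31.png')[180:290,150:320]
cv2.imwrite('pics/c31.png',np.hstack([cv2.resize(a,(390,390),interpolation=2),cv2.resize(b,(400,390),interpolation=2)]))
E
```

```text
29.1 [0.5739 0.1902 0.1867] [-2.7749  1.5702  0.0277] [ 0.2595  0.4276  1.3657 -0.0001  1.3478  2.1693]
nut_grip [555.5 132.7] 0.75 [ 0.5936 -0.0291  0.0865]
nut_grip [333.2 232.2] 0.66 [0.5734 0.1865 0.0865]
nut_grip [591.5 241.6] 0.65 [ 0.4813 -0.0489  0.0865]
rail_slot [324.1 223.1] 0.89 [0.5768 0.1936 0.053 ]
```

View pics/w31.png

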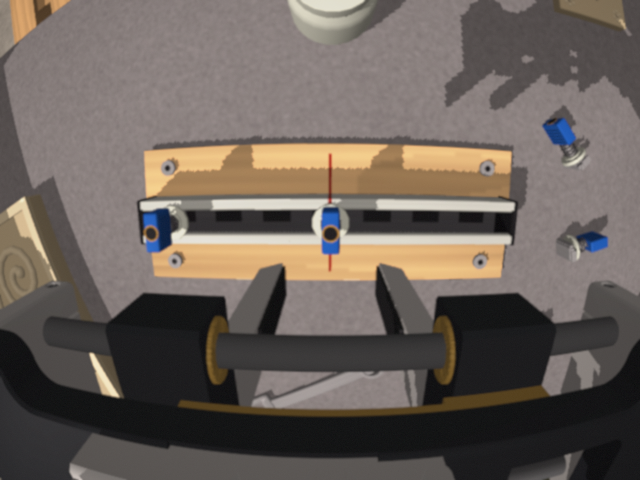

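View pics/c31.png

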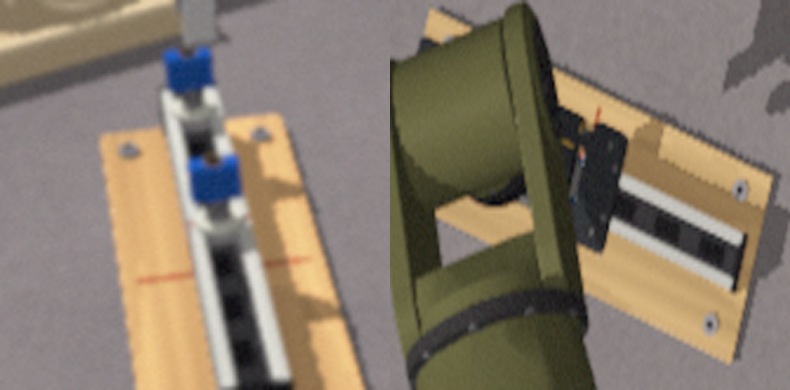

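In the wrist view the new nut's grip is centred on the red line (column 330). It sits crosswise, like the example nut at (155,225). The gripper is clear and touching nothing, so I'll hand in.

```bash
python3 -c "
from h import *
print(ctrl.hand_in())"
```

```text
the job is handed in; nothing more can be done
None
```

The spring nut is fitted at the red mark and the job is handed in, at about 29 s of the 72 s allowed.

**What I did**
- I took the look-alike farthest to the robot's right, stood it on its foot on the bench and let go.
- I took it again squarely from above and put its foot lengthwise through the slot at the mark.
- I pressed it down to 10 N, about 9 mm of spring travel, turned it a quarter clockwise and let it spring up. Then I let go and backed off.

**Last checks**
- **Caught:** as it rose, the force fell along the spring line to about 4.4 N. It then reversed sharply at a hard stop, which fits the caught height of -13.5 mm and not -16 mm.
- **Alignment:** the last wrist picture shows the grip centred on the red line and crosswise, like the example nut. I did not measure the final height separately by camera.
- **Bystanders:** the arm did not go near the tile, wrench or tub. I did not measure their positions again at the end.

**What failed or disagreed**
- **Missed grasps:** the first two closings caught nothing. The cameras showed the real fingertips about 30 mm short of where the reported TCP and `ctrl.tip_reach` put them, so I corrected for that from then on.
- **First standing pose:** the first direction I chose for standing the nut ran close to a joint limit, so I stood it facing another way.
- **Side load:** the turn built up about 13 N sideways, which I eased off before letting the nut rise.
- **Slot position:** the cameras differed by 1 to 2 mm on where the slot lay. I used the wrist camera's view of nut and slot together.

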